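Turn the grooved board over onto the draining rack

TASK

Clear the shaker off the cutting board first, standing it in the empty place of the round tray beside the other two. Then slide the board well past an edge of the raised worktop so that you can get under it, turn it over, and lean it squarely on the draining rack with its grooved face underneath and a long side on the lip. Leave everything else where it stands, and let neither the board nor any shaker fall.

Things in the scene. Friction and masses are not known exactly. Their poses are not given: they have to be found in the camera images.
- worktop: Fixed raised worktop: marble slab on a steel underframe, 320 (its x) x 300 (its y) mm, flat top 120 mm above the table; the slab is 30 mm thick and the frame under it is set back 25 mm. Origin under its centre at table level; z up. Its -y edge looks to the middle of the table and the free gap before the rack.
- board_mid (a point): Loose beech cutting board, 180 (its x) x 150 (its y) x 12 mm thick, 0.2 to 0.35 kg; the point is its centre, z is the normal of its grooved face (a dark rectangular groove near the rim; up at the start), the other face is plain. At the start it lies flat on the worktop with the shaker on it.
- rack: Fixed steel wire draining rack, 180 mm wide along its x. Its rest is a plane of four wires, 120 mm wide, that rises towards its +y at 50 degrees above the horizontal and ends 95 mm up the slope, 108 mm above the table. At the foot of the slope a lip juts out square to it: a trough 29 mm wide with a 9 mm rim outside, in which a board's edge stands. Origin under the middle, at table level; z up.
- rack_lip (a point): Inner corner of the rack's trough, where the rest plane meets the lip, mid-width: at y -50, z 35 mm in the rack's frame; same axes as the rack. From here the rest runs along (0, cos 50, sin 50) and the lip runs outwards along (0, -sin 50, cos 50).
- shaker_mid (a point): Loose metal shaker, an upright cylinder 49 mm in diameter and 95 mm high, about 0.18 kg; the point is its centre, half-way up. It stands on the board at the start.
- tray: Fixed round dark steel tray on the table, 140 mm across, floor 4 mm thick, rim 14 mm high. Origin under its centre. Two other shakers stand in it, 36 mm from its centre at 120 degrees either side of its +x axis. Tray and bowl swap places from start to start: one in the gap ahead between worktop and rack, the other at the far right.
- tray_free (a point): Middle of the empty place in the tray, on its floor: 36 mm from the tray's centre along its +x axis.
- shaker_b: One of the two shakers already in the tray, 49 mm in diameter, 95 mm high; origin under its centre. To be left alone.
- shaker_c: The other shaker already in the tray, alike; origin under its centre. To be left alone.
- jar: Small glass jar, 44 mm wide and 58 high, standing on the worktop near one of its two +y corners; origin under its centre. To be left alone.
- tin: Small tart tin, 46 mm wide and 24 high, on the worktop near the other +y corner; origin under its centre. To be left alone.
- bowl: Loose steel bowl, 132 mm wide and 60 high, on the table; origin under its centre. To be left alone.

How it is judged:
On the way, in this order (a step that is already met when the one before it is completed fails the run):
1. the shaker stands upright in the empty place of the tray, let go (horizontal distance between shaker_mid and tray_free below 0.022 m and angle between shaker_mid's own z axis and vertical below 0.15 rad and height (world z) of shaker_mid below 0.062 m and contact force between shaker and the fingers below 0.05 N), for 0.2 s.
2. the board, still flat on the worktop, juts at least 20 mm past one of its edges ((x of board_mid in the frame of worktop above 0.09 m or x of board_mid in the frame of worktop below -0.09 m or y of board_mid in the frame of worktop above 0.095 m or y of board_mid in the frame of worktop below -0.095 m) and angle between board_mid's own z axis and vertical below 0.2 rad), for 0.1 s.
3. the board leans on the rack, grooved face underneath, with a long side on the lip (angle between board_mid's own z axis and vertical between 2.05 and 2.5 rad and x of board_mid in the frame of rack between -0.05 and 0.05 m and y of board_mid in the frame of rack between -0.045 and 0.025 m and z of board_mid in the frame of rack between 0.075 and 0.125 m and angle between the x axis of board_mid and the x axis of rack, either way round below 0.2 rad), for 0.1 s.
At the end, for the whole second after the job is handed in: Shaker upright on the tray floor within 22 mm of the empty place; board at rest on the rack, groove underneath (normal 2.05 to 2.5 rad from up), long side along the rack within 0.2 rad, centre within 50 mm of mid-width, at y -45 to 25 and z 75 to 125 mm in the rack frame (all of step 3 and horizontal distance between shaker_mid and tray_free below 0.022 m and angle between shaker_mid's own z axis and vertical below 0.15 rad and height (world z) of shaker_mid below 0.062 m and linear speed of each of board, shaker below 0.02 m/s and angular speed of board below 0.1 rad/s and contact force between board and rack above 0.3 N); the robot touches nothing.
It fails at once if a shaker tips over (angle between any of shaker, shaker_b, shaker_c's own z axis and vertical above 0.5 rad).
It fails at once if the board falls: it moves faster than 0.7 m/s with no finger on it (linear speed of board above 0.7 m/s and contact force between board and the fingers below 0.05 N).
It fails at once if the shaker falls: it moves faster than 0.7 m/s with no finger on it (linear speed of shaker above 0.7 m/s and contact force between shaker and the fingers below 0.05 N).
It fails at once if a bystander is shifted by more than 40 mm (another shaker 25 mm) (distance of any of jar, tin, bowl from where it was at the start of the episode above 0.04 m or distance of any of shaker_b, shaker_c from where it was at the start of the episode above 0.025 m).
It also fails if it takes over 72 s, if anything falls off the work surface, if the arm or the gripper's body presses on something with over 40 N, if the wrist force passes 120 N, or if a joint passes its speed limit or range.

ROBOT

A 6-joint arm with a two-finger parallel gripper is mounted at the origin on the work surface. World frame = base frame: x ahead of the robot, y to its left, z up, the work surface at z = 0. Lengths are in m, angles in rad, forces in N, time in s.
With the tool pointing down it reaches from about 0.4 to 0.925 m from the base axis. Payload 3.4 kg.
Tool frame: the origin (TCP) lies at the very end of the fingers, on their centre line; the grasp point (between the pads) lies 19 mm behind it (bot.hold_point_z is the distance from the TCP to the grasp point, in m); z points along the fingers, y is the direction in which the jaws open and shut (so a half turn about z gives the same grasp; the last joint's range is limited). The gripper opens to 85 mm and grips with 20 to 120 N. Pads are 22 mm wide; open, the fingers measure 114 mm over their backs; the gripper's body (76 mm by 85 mm) begins 54 mm behind the grasp point. The pads swing forward as they close: fully open they stand 13 mm farther back than shut.
Start: joints at [1.153, 0.307, 1.506, -0, 1.328, -0.073], TCP at [0.194, 0.541, 0.197] pointing down, gripper open.
Joint ranges: [-3.12, 3.12], [-1.05, 2.28], [0.14, 2.33], [-1.42, 4.57], [0.1, 2.73], [-2.68, 2.68]. Speed limits (rad/s): [2.57, 2.57, 3.14, 3.14, 3.14, 3.14].

INTERFACE

Orientations are given as a unit quaternion [w, x, y, z].
In Python, from cell import sensors, read_camera, camera_params, workorder, bot gives the robot as it stands.
- The arm moves only by the tool play_rows, never from a script. Its argument "plan" is a list of rows, each an object with "dp": the shift along the tool's x, y, z in m, a list of three; "dr": the turn, a rotation vector about the tool's x, y, z in rad, a list of three; "hand": the finger opening in m, from 0 to 0.0854. In form: [{"dp": [dx, dy, dz], "dr": [wx, wy, wz], "hand": hand}, ...]. A call has 1 to 8 rows; each row is the pose to reach, as a shift and turn from the pose commanded when the call began, along the tool's axes at that moment; what a row does not reach only later rows make up. A row lasts 1/12 s, in which the tool goes at most 41.7 mm and 7.16 degrees, less where a joint would pass 70% of its speed; a pose out of reach is approached as far as the arm can. A call with a gripper value outside its range is refused whole. The fingers move at their own pace and stop on an object; "squeeze" is the grip in N (left out, the last holds). Time passes only in rows, so rows that repeat a pose let the fingers close. It gives the time, the measured TCP pose, the force and the opening at its end, in the units of the state.
- sensors.get_state(): the state, without advancing time (a new reading comes with each control period).
- read_camera(name): name is "scene" or "side" or "wrist"; returns the picture (420x560x3 uint8, blue, green, red); there is no depth.
- camera_params(name): a dict with "K" (3x3 intrinsics, pixels), "k1" (the pictures are not rectified: a ray, as slopes to the right and down, at radius r is drawn at 1 + k1 r^2 times it, then the intrinsics apply), "cam_to_world" (4x4, takes a point from camera to world coordinates); the wrist camera has in their place "T_tool_cam" (4x4, takes a point from camera to tool coordinates, whose origin is the TCP and whose axes are the flange's). Camera axes: x right, y down, z forward; pixel columns grow to the right and rows downward; lengths in m; the calibration is good to about 2 mm. A picture is of the moment at which its call begins: read the wrist's pose just before it. camera_params takes no time and is no camera call.
- workorder.job_done(): hands the job in, once; it reports no verdict.
The state is a dict: "time": time; "joint_pos": joint angles; "qd": joint speeds; "joint_efforts": joint torques, N m; "tool_pos": TCP position; "eef_rot": TCP orientation; "wrist_force": force on the tool from outside, world axes, zero at the start; "torque": the same for the moment, N m; "grip_width": finger opening in m.
Only numpy, scipy, OpenCV 4.12 (cv2) and the standard library are available. Lean on these libraries where they do the work, as an engineer would, in place of code of your own. Each camera call takes 0.05 s, during which the arm holds its last target. There are 200 camera calls.

## Working session

There is one attempt and no reset: what is moved stays moved. The work goes in short steps, Python scripts to look and compute and a tool call to move; the robot and the scene stay as the last step left them, time stands still between calls to the robot, and variables do not carry over. Pictures are saved under pics/ and viewed, about 8 in all and at most 12, crops included, and the job is handed in when it is done.

Besides the shell and the picture viewer there is one more tool, called after "Call:" by a JSON object that holds its "method" and its "body". play_rows: Moves the arm, as the interface text tells. Its arguments: {"type":"object","properties":{"plan":{"type":"array"},"squeeze":{"type":"number"}},"required":["plan"]}

```bash
ls && mkdir -p pics
python3 - <<'E'
from cell import sensors, read_camera, camera_params, workorder, bot
import cv2,numpy as np
print(sensors.get_state()); print(bot.hold_point_z,[a for a in dir(bot) if a[0]!='_'])
for n in ["scene","side","wrist"]:
    im=read_camera(n); cv2.imwrite(f"pics/{n}0.png",im); print(n,camera_params(n))
E
```

```text
pics
{'time': 0.0, 'joint_pos': array([ 1.15351917e+00,  3.07581388e-01,  1.50766809e+00,  1.07625966e-05,
        1.32838775e+00, -7.35145292e-02]), 'qd': array([-1.77528263e-03, -2.53195068e-05, -7.30393078e-04, -2.83085037e-04,
       -2.26198305e-04, -6.12671449e-04]), 'joint_efforts': array([-1.69717616e-03, -4.57565117e+01, -2.51917559e+01, -5.29520294e-04,
        1.34016041e-02, -3.19136188e-05]), 'tool_pos': array([0.1935111 , 0.54065141, 0.1956783 ]), 'eef_rot': array([-2.53420413e-04,  1.71037431e-01,  9.85264001e-01, -9.90389752e-04]), 'wrist_force': array([ 0.25957917, -1.06080258,  0.93587527]), 'torque': array([-0.02106408, -0.04045357,  0.02902605]), 'grip_width': 0.08527365631859134}
0.0187 ['PlanningError', 'hold_point_z']
scene {'K': array([[492.45499216,   0.        , 281.31188807],
       [  0.        , 492.45499216, 209.98041249],
       [  0.        ,   0.        ,   1.        ]]), 'k1': -0.16129387431854242, 'cam_to_world': array([[-0.48235949,  0.6475787 , -0.58989079,  1.30523625],
       [ 0.87596316,  0.35983734, -0.32125633,  0.38421209],
       [ 0.00422
[... 413 characters left out ...]
0.73371184,  1.07065473],
       [-0.01779925, -0.80555067, -0.59225949,  1.04680914],
       [ 0.        ,  0.        ,  0.        ,  1.        ]])}
wrist {'K': array([[296.14758535,   0.        , 278.0317759 ],
       [  0.        , 296.14758535, 207.98217953],
       [  0.        ,   0.        ,   1.        ]]), 'k1': -0.03820241090521275, 'T_tool_cam': array([[ 3.07988192e-04, -9.56134084e-01, -2.92929204e-01,
         7.41844475e-02],
       [ 9.99999847e-01,  4.29208642e-04, -3.49548168e-04,
         2.62999717e-04],
       [ 4.59942663e-04, -2.92929051e-01,  9.56134070e-01,
        -1.77803126e-01],
       [ 0.00000000e+00,  0.00000000e+00,  0.00000000e+00,
         1.00000000e+00]])}
```

```bash
python3 -c "
import cv2,numpy as np
a=cv2.imread('pics/scene0.png');b=cv2.imread('pics/side0.png')
cv2.imwrite('pics/both0.png',cv2.resize(np.hstack([a,b]),(1120,420))[:, :])
"
```

```text
(no output)
```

View pics/scene0.png

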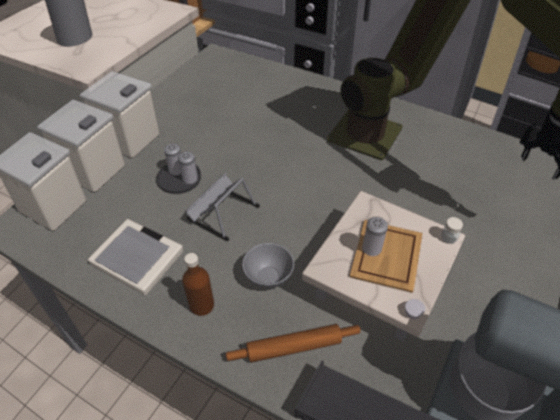

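View pics/side0.png

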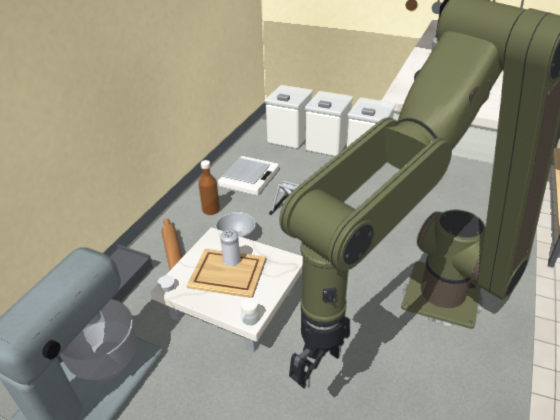

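The scene view shows the worktop around (385,260) with the board at (387,253) and the shaker at (375,237). The rack is near (220,205), the tray near (180,178) and the bowl between them at (268,265). The side view has the rack partly hidden behind the arm. I'll zoom in to get corner pixels.

```bash
cat > h.py <<'E'
import numpy as np, cv2
from scipy.spatial.transform import Rotation as R
from cell import sensors, read_camera, camera_params
def rays(name,px,T=None):
    c=camera_params(name);K=c['K'];px=np.atleast_2d(np.float64(px))
    u=cv2.undistortPoints(px[:,None],K,np.array([c['k1'],0,0,0.]))[:,0]
    if T is None: T=c['cam_to_world']
    return T[:3,3],np.c_[u,np.ones(len(u))]@T[:3,:3].T
def onz(name,px,z,T=None):
    o,d=rays(name,px,T); return o+d*((z-o[2])/d[:,2])[:,None]
def proj(name,P,T=None):
    c=camera_params(name)
    if T is None: T=c['cam_to_world']
    W=np.linalg.inv(T); return cv2.projectPoints(np.atleast_2d(np.float64(P)),cv2.Rodrigues(W[:3,:3])[0],W[:3,3],c['K'],np.array([c['k1'],0,0,0.]))[0][:,0]
def tri(p1,p2,n1='scene',n2='side'):
    o1,d1=rays(n1,p1);o2,d2=rays(n2,p2);d1=d1[0];d2=d2[0]
    s=np.linalg.lstsq(np.c_[d1,-d2],o2-o1,rcond=None)[0]
    a=o1+s[0]*d1;b=o2+s[1]*d2; return (a+b)/2,np.linalg.norm(a-b)
def tool(s=None):
    s=s or sensors.get_state(); q=s['eef_rot']; T=np.eye(4)
    T[:3,:3]=R.from_quat([q[1],q[2],q[3],q[0]]).as_matrix(); T[:3,3]=s['tool_pos']; return T
def wristT(s=None): return tool(s)@camera_params('wrist')['T_tool_cam']
E
python3 - <<'E'
import cv2,numpy as np
a=cv2.imread('pics/scene0.png')
c=cv2.resize(a[185:330,300:470],None,fx=4,fy=4,interpolation=cv2.INTER_CUBIC)   # 680x580
cv2.imwrite('pics/c1.png',c)
c=cv2.resize(a[135:250,145:275],None,fx=5,fy=5,interpolation=cv2.INTER_CUBIC)   # 650x575
cv2.imwrite('pics/c2.png',c)
E
```

```text
(no output)
```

View pics/c1.png

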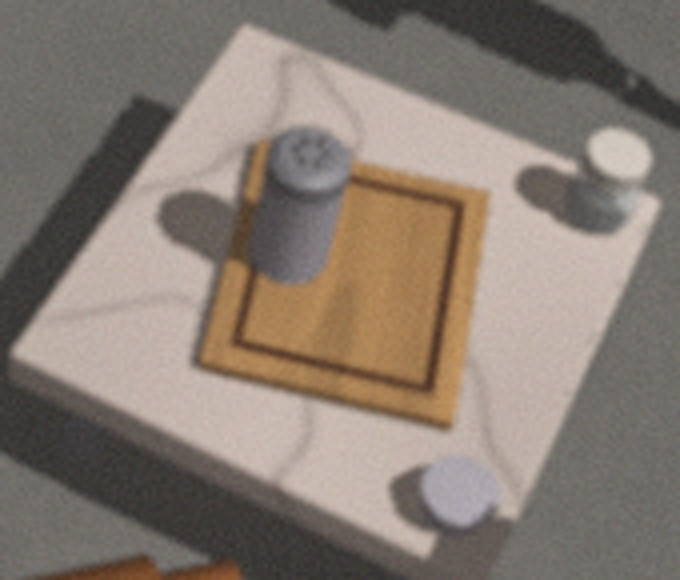

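View pics/c2.png

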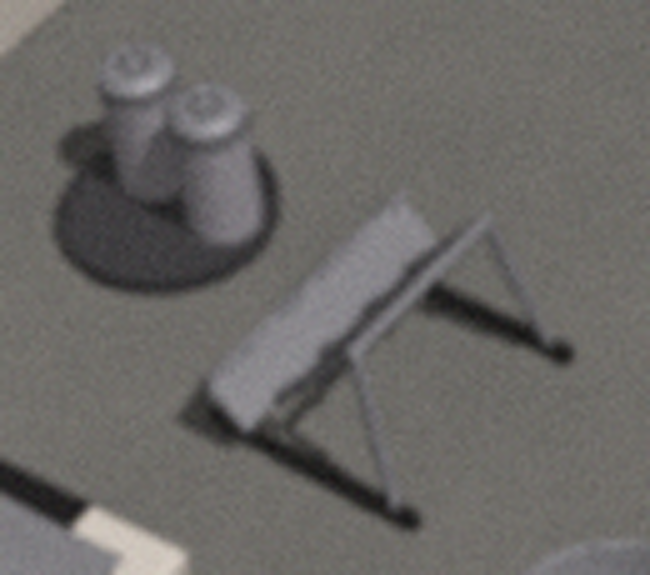

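Crop 1 (offset 300,185, ×4) gives the worktop corners at (247,25), (660,203), ~(425,560) and (12,353). The board corners are at (262,140), (490,190), (450,428) and (200,360), and the shaker top is at (311,150). Crop 2 (offset 145,135, ×5) shows the tray ellipse around (166,215), shaker tops at (137,68) and (208,108), the rack top bar from (490,218) to (355,352), and the lip edges.

Run:
```python
from h import *
np.set_printoptions(precision=4,suppress=True)
c1=lambda p:np.array(p)/4.+[300,185]; c2=lambda p:np.array(p)/5.+[145,135]
w=onz('scene',c1([(247,25),(660,203),(12,353)]),.12); print('wt corners',w, np.linalg.norm(w[0]-w[1]),np.linalg.norm(w[0]-w[2]))
print('wt centre',(w[1]+w[2])/2, 'edge01 ang',np.degrees(np.arctan2(*(w[1]-w[0])[[1,0]])),'edge02',np.degrees(np.arctan2(*(w[2]-w[0])[[1,0]])))
b=onz('scene',c1([(258,140),(490,190),(450,428),(200,360)]),.132); print('board',b,[np.linalg.norm(b[i]-b[(i+1)%4]) for i in range(4)],b.mean(0))
print('bang',[np.degrees(np.arctan2(*(b[j]-b[i])[[1,0]])) for i,j in((0,1),(3,2),(0,3),(1,2))])
print('shaker top',onz('scene',c1([(311,150)]),.227))
print('bystand: jar top,tin top',onz('scene',c1([(620,155)]),.178),onz('scene',c1([(460,490)]),.144))
print('trayshakers',onz('scene',c2([(137,65),(208,105)]),.099))
t=onz('scene',c2([(55,220),(278,210),(155,290)]),.014);print('tray rim L,R,bottom',t)
r=onz('scene',c2([(490,215),(355,352)]),.108);print('rack top',r,np.linalg.norm(r[0]-r[1]),np.degrees(np.arctan2(*(r[0]-r[1])[[1,0]])))
l=onz('scene',c2([(210,380),(405,192)]),.059);print('lip outer',l,np.linalg.norm(l[0]-l[1]))
l=onz('scene',c2([(245,430),(435,245)]),.035);print('lip inner',l,np.linalg.norm(l[0]-l[1]))
f=onz('scene',c2([(412,520),(567,352)]),.003);print('feet',f,np.linalg.norm(f[0]-f[1]))
print('bowl',onz('scene',[(268,263)],.06))
```

```text
wt corners [[0.3842 0.1303 0.12  ]
 [0.4004 0.4244 0.12  ]
 [0.7001 0.1134 0.12  ]] 0.29451798160038617 0.3163535831136814
wt centre [0.5503 0.2689 0.12  ] edge01 ang 86.84142823301264 edge02 -3.064209428497187
board [[0.4872 0.179  0.132 ]
 [0.4546 0.3236 0.132 ]
 [0.6349 0.3589 0.132 ]
 [0.6599 0.2142 0.132 ]] [np.float64(0.14829808280389045), np.float64(0.18374680129712345), np.float64(0.1468047345029349), np.float64(0.17633032525851453)] [0.5591 0.2689 0.132 ]
bang [np.float64(102.69424478969674), np.float64(99.81351702402961), np.float64(11.547070637256853), np.float64(11.069727697801577)]
shaker top [[0.5624 0.2293 0.227 ]]
bystand: jar top,tin top [[0.4304 0.3896 0.178 ]] [[0.6792 0.3776 0.144 ]]
trayshakers [[ 0.4715 -0.4472  0.099 ]
 [ 0.4803 -0.3869  0.099 ]]
tray rim L,R,bottom [[ 0.5407 -0.4749  0.014 ]
 [ 0.4662 -0.3575  0.014 ]
 [ 0.5589 -0.3828  0.014 ]]
rack top [[ 0.4866 -0.1844  0.108 ]
 [ 0.6104 -0.1921  0.108 ]] 0.12403535299490696 176.43618797969674
lip outer [[ 0.6319 -0.2805  0.059 ]
 [ 0.4527 -0.2682  0.059 ]] 0.17965024756048198
lip inner [[ 0.6369 -0.2567  0.035 ]
 [ 0.4621 -0.2428  0.035 ]] 0.17528494439817163
feet [[ 0.6249 -0.1562  0.003 ]
 [ 0.4737 -0.1456  0.003 ]] 0.15157637079293323
bowl [[0.6767 0.0046 0.06  ]]
```

Sizes agree with those given to within a few mm: worktop yaw −3°, board yaw +11°, and rack centre about (0.548,−0.20) at yaw −4°. Next I'll add a move-conversion helper and go over the shaker.

```bash
cat >> h.py <<'E'
def frame(z,y):
    z=np.float64(z)/np.linalg.norm(z); y=np.float64(y)-np.dot(y,z)*z; y/=np.linalg.norm(y)
    return np.c_[np.cross(y,z),y,z]
def az(d): return [np.cos(np.radians(d)),np.sin(np.radians(d)),0]
def to(p,Rt=None):
    T=tool(); Rt=T[:3,:3] if Rt is None else Rt
    dp=T[:3,:3].T@(np.array(p)-T[:3,3]); dr=R.from_matrix(T[:3,:3].T@Rt).as_rotvec()
    print('dp',dp.round(4),'dr',dr.round(4),'rows>=',np.ceil(max(np.linalg.norm(dp)/.0417,np.linalg.norm(dr)/.125)))
def show():
    s=sensors.get_state(); T=tool(s); print('t',round(s['time'],2),'p',s['tool_pos'].round(4),'z',T[:3,2].round(3),'y',T[:3,1].round(3),'j',s['joint_pos'].round(3),'F',s['wrist_force'].round(1),'w',round(s['grip_width'],4))
DOWN=[0,0,-1]
E
python3 - <<'E'
from h import *
to([.562,.229,.36],frame(DOWN,az(82)))
E
```

```text
dp [-0.4519 -0.1697 -0.1639] dr [-0.0016 -0.0003 -0.2042] rows>= 13.0
```

Call:
{"method": "play_rows", "body": {"plan": [{"dp": [-0.03,-0.01,-0.035],"dr": [0,0,-0.05],"hand": 0.085},{"dp": [-0.06,-0.02,-0.06],"dr": [0,0,-0.1],"hand": 0.085},{"dp": [-0.452,-0.17,-0.164],"dr": [0,0,-0.204],"hand": 0.085},{"dp": [-0.452,-0.17,-0.164],"dr": [0,0,-0.204],"hand": 0.085},{"dp": [-0.452,-0.17,-0.164],"dr": [0,0,-0.204],"hand": 0.085},{"dp": [-0.452,-0.17,-0.164],"dr": [0,0,-0.204],"hand": 0.085},{"dp": [-0.452,-0.17,-0.164],"dr": [0,0,-0.204],"hand": 0.085},{"dp": [-0.452,-0.17,-0.164],"dr": [0,0,-0.204],"hand": 0.085}]}}

```text
time: 0.82
tool_pos: [0.426, 0.3448, 0.3154]
eef_rot: [-0.0, 0.07, 0.998, -0.0]
wrist_force: [0.7, 0.9, 0.3]
grip_width: 0.0852
```

Run:
```python
from h import *
show();to([.562,.229,.36],frame(DOWN,az(82)))
```

```text
t 0.82 p [0.426  0.3448 0.3154] z [-0. -0. -1.] y [ 0.139  0.99  -0.   ] j [ 0.603  0.2    1.359  0.     1.583 -0.828] F [0.7 0.9 0.3] w 0.0852
dp [-0.1507 -0.0957 -0.0446] dr [-0.0002 -0.0003  0.    ] rows>= 5.0
```

Call:
{"method": "play_rows", "body": {"plan": [{"dp": [-0.15,-0.096,-0.045],"dr": [0,0,0],"hand": 0.085},{"dp": [-0.15,-0.096,-0.045],"dr": [0,0,0],"hand": 0.085},{"dp": [-0.15,-0.096,-0.045],"dr": [0,0,0],"hand": 0.085},{"dp": [-0.15,-0.096,-0.045],"dr": [0,0,0],"hand": 0.085},{"dp": [-0.15,-0.096,-0.045],"dr": [0,0,0],"hand": 0.085},{"dp": [-0.15,-0.096,-0.045],"dr": [0,0,0],"hand": 0.085}]}}

```text
time: 1.32
tool_pos: [0.5638, 0.2275, 0.3602]
eef_rot: [0.001, 0.072, 0.997, -0.0]
wrist_force: [-0.0, 0.7, -0.3]
grip_width: 0.0854
```

Run:
```python
from h import *
s=sensors.get_state();show()
im=read_camera('wrist');T=wristT(s)
cv2.imwrite('pics/w1.png',im)
print(proj('wrist',[[.562,.229,.227],[.562,.229,.132]],T))
# kinematic fit: tool radius/height vs joints
```

```text
t 1.32 p [0.5638 0.2275 0.3602] z [ 0.002 -0.001 -1.   ] y [ 0.144  0.99  -0.001] j [ 3.150e-01  2.790e-01  1.147e+00 -1.000e-03  1.715e+00 -1.111e+00] F [-0.   0.7 -0.3] w 0.0854
[[279.19635274 187.2193479 ]
 [279.00817206 171.57565504]]
```

View pics/w1.png

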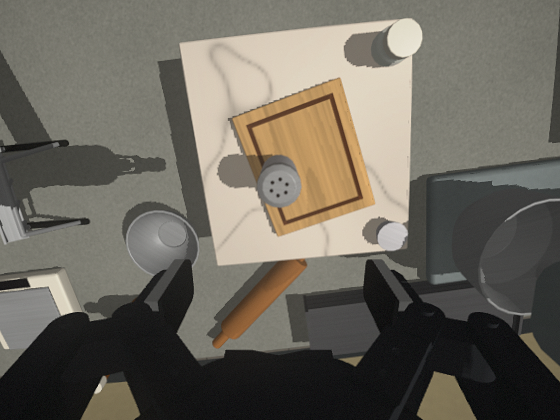

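The wrist picture shows the shaker top at (279,184), predicted (279,187), so the position agrees to 3 mm. The board corners are (231,118), (340,79), (374,203) and (278,236), and the bowl is at (162,244).

Run:
```python
from h import *
np.set_printoptions(precision=4,suppress=True)
s=sensors.get_state();T=wristT(s)
sh=onz('wrist',[(279,184)],.227,T)[0];print('shaker',sh)
b=onz('wrist',[(231,118),(340,79),(374,203),(278,236)],.132,T);print(b,b.mean(0))
print('bang',[np.degrees(np.arctan2(*(b[j]-b[i])[[1,0]])) for i,j in((0,1),(3,2),(0,3),(1,2))],[np.linalg.norm(b[i]-b[(i+1)%4]) for i in range(4)])
w=onz('wrist',[(181,43),(217,265),(410,250)],.12,T);print('wt',w)
print('bowl',onz('wrist',[(162,244)],.06,T))
to([sh[0],sh[1],.178],frame(DOWN,az(82)))
# FK model: yaw, shoulder height d1, offset a1, L1, L2(+elbow offset), tool d6
for j,p in [([1.1535,.3076,1.5077,0,1.3284,-.0735],[.1935,.5407,.1957]),([.603,.2,1.359,0,1.583,-.828],[.426,.3448,.3154]),([.315,.279,1.147,0,1.715,-1.111],[.5638,.2275,.3602])]:
    print(np.hypot(p[0],p[1]),p[2],np.degrees(np.arctan2(p[1],p[0])),np.degrees(j[0]),j[1],j[1]+j[2])
```

```text
shaker [0.5557 0.2312 0.227 ]
[[0.4795 0.1785 0.132 ]
 [0.452  0.3247 0.132 ]
 [0.623  0.359  0.132 ]
 [0.6536 0.216  0.132 ]] [0.552  0.2696 0.132 ]
bang [np.float64(100.65099657002264), np.float64(102.08329326119397), np.float64(12.141065078108122), np.float64(11.357498323396698)] [np.float64(0.14875645602683732), np.float64(0.1743474834426731), np.float64(0.14632195758589853), np.float64(0.1780518559301159)]
wt [[0.3786 0.1303 0.12  ]
 [0.6936 0.1134 0.12  ]
 [0.7112 0.4149 0.12  ]]
bowl [[0.6692 0.0071 0.06  ]]
dp [0.0059 0.0011 0.1816] dr [ 0.     -0.0007 -0.0034] rows>= 5.0
0.5742810635916876 0.1957 70.30926418486591 66.09068166834045 0.3076 1.8153000000000001
0.5480538659657461 0.3154 38.98635082312724 34.54935504638864 0.2 1.559
0.6079693166599774 0.3602 21.97466131542013 18.04817054662093 0.279 1.4260000000000002
```

Call:
{"method": "play_rows", "body": {"plan": [{"dp": [0.004,0.001,0.04],"dr": [0,0,0],"hand": 0.085},{"dp": [0.004,0.001,0.08],"dr": [0,0,0],"hand": 0.085},{"dp": [0.004,0.001,0.12],"dr": [0,0,0],"hand": 0.085},{"dp": [0.004,0.001,0.155],"dr": [0,0,0],"hand": 0.085},{"dp": [0.004,0.001,0.182],"dr": [0,0,0],"hand": 0.085},{"dp": [0.004,0.001,0.182],"dr": [0,0,0],"hand": 0.085}]}}

```text
time: 1.87
tool_pos: [0.5493, 0.2317, 0.1712]
eef_rot: [-0.007, 0.069, 0.998, -0.002]
wrist_force: [-1.0, -0.5, 0.3]
grip_width: 0.0852
```

Call:
{"method": "play_rows", "body": {"plan": [{"dp": [0,0,0],"dr": [0,0,0],"hand": 0.04},{"dp": [0,0,0],"dr": [0,0,0],"hand": 0.04},{"dp": [0,0,0],"dr": [0,0,0],"hand": 0.04},{"dp": [0,0,0],"dr": [0,0,0],"hand": 0.04},{"dp": [0,0,0],"dr": [0,0,0],"hand": 0.04},{"dp": [0,0,0],"dr": [0,0,0],"hand": 0.04}], "squeeze": 40}}

```text
time: 2.37
tool_pos: [0.5584, 0.2328, 0.1812]
eef_rot: [0.003, 0.07, 0.998, 0.001]
wrist_force: [-0.1, -1.0, 6.5]
grip_width: 0.0458
```

Call:
{"method": "play_rows", "body": {"plan": [{"dp": [0,0,-0.02],"dr": [0,0,0],"hand": 0.04},{"dp": [0,0,-0.05],"dr": [0,0,0],"hand": 0.04},{"dp": [0,0,-0.08],"dr": [0,0,0],"hand": 0.04},{"dp": [0,0,-0.08],"dr": [0,0,0],"hand": 0.04},{"dp": [0,0,-0.08],"dr": [0,0,0],"hand": 0.04}]}}

```text
time: 2.78
tool_pos: [0.5581, 0.2326, 0.2612]
eef_rot: [0.003, 0.07, 0.998, 0.001]
wrist_force: [-0.3, 0.5, -1.9]
grip_width: 0.0461
```

Run:
```python
from h import *
s=sensors.get_state();show()
im=read_camera('wrist'); cv2.imwrite('pics/w2.png',im)
to([.533,-.423,.26],frame(DOWN,az(82)))
```

```text
t 2.78 p [0.5581 0.2326 0.2612] z [ 0.006  0.002 -1.   ] y [0.139 0.99  0.003] j [ 0.325  0.305  1.345  0.     1.485 -1.106] F [-0.3  0.5 -1.9] w 0.0461
dp [-0.0679 -0.652  -0.0014] dr [ 0.001   0.0018 -0.0003] rows>= 16.0
```

Shaker held (−1.9 N). Carrying it to the tray.

Call:
{"method": "play_rows", "body": {"plan": [{"dp": [-0.002,-0.02,0],"dr": [0,0,0],"hand": 0.04},{"dp": [-0.005,-0.05,0],"dr": [0,0,0],"hand": 0.04},{"dp": [-0.009,-0.09,0],"dr": [0,0,0],"hand": 0.04},{"dp": [-0.013,-0.13,0],"dr": [0,0,0],"hand": 0.04},{"dp": [-0.017,-0.17,0],"dr": [0,0,0],"hand": 0.04},{"dp": [-0.021,-0.21,0],"dr": [0,0,0],"hand": 0.04},{"dp": [-0.025,-0.25,0],"dr": [0,0,0],"hand": 0.04},{"dp": [-0.03,-0.29,0],"dr": [0,0,0],"hand": 0.04}]}}

```text
time: 3.5
tool_pos: [0.5437, -0.0608, 0.2563]
eef_rot: [-0.002, 0.07, 0.998, 0.0]
wrist_force: [0.4, -0.8, -1.5]
grip_width: 0.0463
```

Call:
{"method": "play_rows", "body": {"plan": [{"dp": [-0.004,-0.04,0],"dr": [0,0,0],"hand": 0.04},{"dp": [-0.008,-0.08,0],"dr": [0,0,0],"hand": 0.04},{"dp": [-0.012,-0.12,0],"dr": [0,0,0],"hand": 0.04},{"dp": [-0.016,-0.16,0],"dr": [0,0,0],"hand": 0.04},{"dp": [-0.02,-0.2,0],"dr": [0,0,0],"hand": 0.04},{"dp": [-0.024,-0.24,0],"dr": [0,0,0],"hand": 0.04},{"dp": [-0.028,-0.27,0],"dr": [0,0,0],"hand": 0.04},{"dp": [-0.03,-0.28,0],"dr": [0,0,0],"hand": 0.04}]}}

```text
time: 4.17
tool_pos: [0.5347, -0.3455, 0.2555]
eef_rot: [-0.002, 0.072, 0.997, -0.0]
wrist_force: [0.0, 0.9, -2.7]
grip_width: 0.0458
```

Run:
```python
from h import *
s=sensors.get_state();show()
im=read_camera('wrist');T=wristT(s); cv2.imwrite('pics/w3.png',im)
print(proj('wrist',[[.533,-.423,.004],[.4715,-.447,.099],[.48,-.387,.099],[.546,-.2,.05]],T))
to([.533,-.423,.26],frame(DOWN,az(82)))
```

```text
t 4.17 p [ 0.5347 -0.3455  0.2555] z [-0.003 -0.    -1.   ] y [ 0.144  0.99  -0.001] j [-6.390e-01  3.600e-01  1.276e+00 -2.000e-03  1.508e+00 -2.065e+00] F [ 0.   0.9 -2.7] w 0.0458
[[225.93777155 177.35292684]
 [179.79828134 142.83136207]
 [234.05721082 142.44602552]
 [389.39836665 169.84695077]]
dp [-0.0091 -0.0772 -0.0046] dr [-0.0006 -0.0031 -0.0047] rows>= 2.0
```

View pics/w3.png

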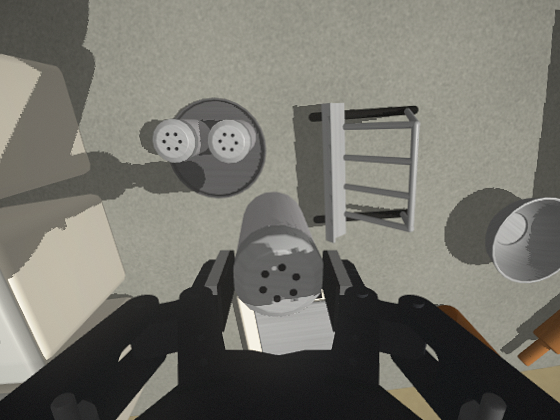

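The tray circle spans (168–265, 98–197) with its shakers' tops at (177,140) and (229,142). The shaker is held upright. The rack's top bar runs from (415,118) to (411,230), and the outer lip from (322,103) to (328,241).

Run:
```python
from h import *
np.set_printoptions(precision=4,suppress=True)
p=dict(p=[ .5347,-.3455,.2555]); s=sensors.get_state(); T=wristT(s)
t=onz('wrist',[(168,148),(265,148),(217,98),(217,197)],.014,T);print('tray',t,t.mean(0))
b=onz('wrist',[(177,140),(229,142)],.099,T);print('shk',b,np.linalg.norm(b[0]-b[1]));m=b.mean(0)
d=(b[1]-b[0])[:2];d/=np.linalg.norm(d);n=np.array([d[1],-d[0]]);print('n',n,'free by shakers',m[:2]+54*n/1000,'by rim',t.mean(0)[:2]+.036*n)
r=onz('wrist',[(415,116),(411,231)],.108,T);print('rack top',r,r.mean(0),np.linalg.norm(r[0]-r[1]))
l=onz('wrist',[(322,103),(328,241)],.059,T);print('lip outer',l,l.mean(0),np.linalg.norm(l[0]-l[1]))
```

```text
tray [[ 0.4788 -0.4934  0.014 ]
 [ 0.4988 -0.3586  0.014 ]
 [ 0.424  -0.4119  0.014 ]
 [ 0.5585 -0.4393  0.014 ]] [ 0.49   -0.4258  0.014 ]
shk [[ 0.4684 -0.4491  0.099 ]
 [ 0.4791 -0.3922  0.099 ]] 0.05788292143636467
n [ 0.9828 -0.1849] free by shakers [ 0.5268 -0.4306] by rim [ 0.5254 -0.4325]
rack top [[ 0.4797 -0.1905  0.108 ]
 [ 0.6106 -0.1971  0.108 ]] [ 0.5452 -0.1938  0.108 ] 0.13103102232125927
lip outer [[ 0.4519 -0.2801  0.059 ]
 [ 0.6311 -0.2902  0.059 ]] [ 0.5415 -0.2851  0.059 ] 0.1794473400407161
```

```bash
python3 -c "
from h import *
show();to([.529,-.428,.255],frame(DOWN,az(82)))"
```

```text
t 4.22 p [ 0.5351 -0.3453  0.2554] z [-0.003 -0.    -1.   ] y [ 0.144  0.99  -0.001] j [-6.380e-01  3.600e-01  1.275e+00 -2.000e-03  1.509e+00 -2.065e+00] F [ 0.4 -1.4 -0.9] w 0.0458
dp [-0.0058 -0.0827  0.0004] dr [-0.0006 -0.0031 -0.0047] rows>= 2.0
```

Call:
{"method": "play_rows", "body": {"plan": [{"dp": [-0.002,-0.03,0],"dr": [0,0,0],"hand": 0.04},{"dp": [-0.004,-0.06,0],"dr": [0,0,0],"hand": 0.04},{"dp": [-0.006,-0.083,0],"dr": [0,0,0],"hand": 0.04},{"dp": [-0.006,-0.083,0.02],"dr": [0,0,0],"hand": 0.04},{"dp": [-0.006,-0.083,0.055],"dr": [0,0,0],"hand": 0.04},{"dp": [-0.006,-0.083,0.09],"dr": [0,0,0],"hand": 0.04},{"dp": [-0.006,-0.083,0.12],"dr": [0,0,0],"hand": 0.04},{"dp": [-0.006,-0.083,0.14],"dr": [0,0,0],"hand": 0.04}]}}

```text
time: 4.88
tool_pos: [0.5285, -0.4199, 0.1131]
eef_rot: [-0.003, 0.07, 0.998, 0.003]
wrist_force: [-0.3, 0.1, -1.1]
grip_width: 0.046
```

```bash
python3 -c "
from h import *
show();to([.529,-.428,.055],frame(DOWN,az(82)))
im=read_camera('wrist');cv2.imwrite('pics/w4.png',im)"
```

```text
t 4.88 p [ 0.5285 -0.4199  0.1131] z [-0.006  0.006 -1.   ] y [0.139 0.99  0.005] j [-7.340e-01  5.130e-01  1.383e+00  1.000e-03  1.254e+00 -2.166e+00] F [-0.3  0.1 -1.1] w 0.046
dp [-0.002  -0.0083  0.058 ] dr [ 0.0054 -0.0065  0.0004] rows>= 2.0
```

Call:
{"method": "play_rows", "body": {"plan": [{"dp": [0,-0.007,0.01],"dr": [0,0,0],"hand": 0.04},{"dp": [0,-0.007,0.025],"dr": [0,0,0],"hand": 0.04},{"dp": [0,-0.007,0.04],"dr": [0,0,0],"hand": 0.04},{"dp": [0,-0.007,0.05],"dr": [0,0,0],"hand": 0.04},{"dp": [0,-0.007,0.056],"dr": [0,0,0],"hand": 0.04},{"dp": [0,-0.007,0.06],"dr": [0,0,0],"hand": 0.04},{"dp": [0,-0.007,0.06],"dr": [0,0,0],"hand": 0.04}]}}

```text
time: 5.52
tool_pos: [0.5306, -0.431, 0.0619]
eef_rot: [0.001, 0.07, 0.998, -0.001]
wrist_force: [-2.9, 4.5, 12.2]
grip_width: 0.0462
```

```bash
python3 -c "
from h import *
show()"
```

```text
t 5.52 p [ 0.5306 -0.431   0.0619] z [ 0.002 -0.001 -1.   ] y [ 0.139  0.99  -0.001] j [-7.440e-01  5.650e-01  1.429e+00  1.000e-03  1.146e+00 -2.176e+00] F [-2.9  4.5 12.2] w 0.0462
```

Contact came about 9 mm early, with 12 N, so the base may be on the tray rim. I'll look.

```bash
python3 -c "
from h import *
a=read_camera('wrist');s=read_camera('scene');d=read_camera('side')
p=proj('scene',[[.5306,-.431,.06]])[0].astype(int);q=proj('side',[[.5306,-.431,.06]])[0].astype(int);print(p,q)
c=cv2.resize(s[p[1]-50:p[1]+50,max(p[0]-60,0):max(p[0]-60,0)+120],(480,400),interpolation=cv2.INTER_CUBIC)
cv2.imwrite('pics/t1.png',np.hstack([cv2.resize(a,(320,240)),c[:240]]) if 0 else np.hstack([c,cv2.resize(a[60:400,100:400],(320,400))]))"
```

```text
[166 170] [321 167]
```

View pics/t1.png

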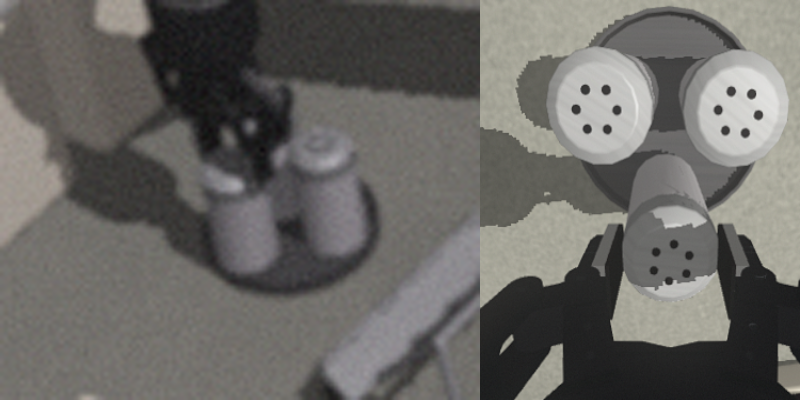

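Run:
```python
from h import *
np.set_printoptions(precision=4,suppress=True)
T=wristT()
f=lambda p:(100+(p[0]-480)*300/320,60+p[1]*.85)
print('base near edge z=.004/.014',onz('wrist',[f((668,153))],.004,T),onz('wrist',[f((668,153))],.014,T))
print('held top centre',onz('wrist',[f((672,255))],.108,T))
print('tops',onz('wrist',[f((602,103)),f((738,107))],.099,T))
print('tray top/left-bottom',onz('wrist',[f((668,10)),f((612,205)),f((735,200)),f((590,180))],.014,T))
print('scene: held top, right top',onz('scene',[(106+228/4,120+180/4)],.106),onz('scene',[(106+323/4,120+140/4)],.099), 'held base bottom-mid',onz('scene',[(106+250/4,120+270/4)],.004),onz('scene',[(106+250/4,120+270/4)],.014))
t=onz('scene',[(106+380/4,120+215/4),(106+290/4,120+292/4),(106+205/4,120+240/4)],.014);print('rim scene',t)
```

```text
base near edge z=.004/.014 [[ 0.5138 -0.4301  0.004 ]] [[ 0.5114 -0.4297  0.014 ]]
held top centre [[ 0.5333 -0.4302  0.108 ]]
tops [[ 0.4665 -0.452   0.099 ]
 [ 0.4764 -0.3929  0.099 ]]
tray top/left-bottom [[ 0.4245 -0.4173  0.014 ]
 [ 0.5423 -0.4776  0.014 ]
 [ 0.5517 -0.3835  0.014 ]
 [ 0.522  -0.4906  0.014 ]]
scene: held top, right top [[ 0.5513 -0.4189  0.106 ]] [[ 0.4764 -0.3892  0.099 ]] held base bottom-mid [[ 0.5442 -0.4249  0.004 ]] [[ 0.5513 -0.4173  0.014 ]]
rim scene [[ 0.4537 -0.3649  0.014 ]
 [ 0.5552 -0.3761  0.014 ]
 [ 0.5423 -0.4686  0.014 ]]
```

The tray centre fits at about (0.493,−0.424), so the free place is at (0.527,−0.430). The held base is at x of about 0.535, right at the rim, so I'll lift, shift 8 mm towards the robot and lower again.

Call:
{"method": "play_rows", "body": {"plan": [{"dp": [0,0,-0.02],"dr": [0,0,0],"hand": 0.04},{"dp": [0.004,0,-0.025],"dr": [0,0,0],"hand": 0.04},{"dp": [0.009,0,-0.02],"dr": [0,0,0],"hand": 0.04},{"dp": [0.009,0,-0.012],"dr": [0,0,0],"hand": 0.04},{"dp": [0.009,0,-0.006],"dr": [0,0,0],"hand": 0.04},{"dp": [0.009,0,-0.003],"dr": [0,0,0],"hand": 0.04},{"dp": [0.009,0,0],"dr": [0,0,0],"hand": 0.04},{"dp": [0.009,0,0],"dr": [0,0,0],"hand": 0.04}]}}

```text
time: 6.33
tool_pos: [0.5201, -0.4287, 0.0561]
eef_rot: [-0.001, 0.07, 0.998, 0.001]
wrist_force: [-1.0, 0.5, -1.8]
grip_width: 0.0459
```

```bash
python3 -c "
from h import *
show()"
```

```text
t 6.33 p [ 0.5201 -0.4287  0.0561] z [-0.002  0.002 -1.   ] y [0.139 0.99  0.002] j [-0.752  0.562  1.452  0.     1.131 -2.183] F [-1.   0.5 -1.8] w 0.0459
```

Call:
{"method": "play_rows", "body": {"plan": [{"dp": [-0.002,0,0.001],"dr": [0,0,0],"hand": 0.04},{"dp": [-0.002,0,0.003],"dr": [0,0,0],"hand": 0.04},{"dp": [-0.002,0,0.004],"dr": [0,0,0],"hand": 0.04},{"dp": [-0.002,0,0.004],"dr": [0,0,0],"hand": 0.04}]}}

```text
time: 6.67
tool_pos: [0.523, -0.4298, 0.0539]
eef_rot: [-0.0, 0.07, 0.998, 0.0]
wrist_force: [-0.1, 0.4, -1.6]
grip_width: 0.0456
```

Call:
{"method": "play_rows", "body": {"plan": [{"dp": [0,0,0.001],"dr": [0,0,0],"hand": 0.04},{"dp": [0,0,0.002],"dr": [0,0,0],"hand": 0.04},{"dp": [0,0,0.003],"dr": [0,0,0],"hand": 0.04},{"dp": [0,0,0.003],"dr": [0,0,0],"hand": 0.04}]}}

```text
time: 7.0
tool_pos: [0.5241, -0.4303, 0.0534]
eef_rot: [0.001, 0.07, 0.998, -0.001]
wrist_force: [-0.9, 0.9, 7.0]
grip_width: 0.0461
```

Contact came at the expected floor height (0.0534). Releasing, then raising.

Call:
{"method": "play_rows", "body": {"plan": [{"dp": [0,0,0],"dr": [0,0,0],"hand": 0.06},{"dp": [0,0,0],"dr": [0,0,0],"hand": 0.07},{"dp": [0,0,0],"dr": [0,0,0],"hand": 0.07},{"dp": [0,0,0],"dr": [0,0,0],"hand": 0.07},{"dp": [0,0,-0.02],"dr": [0,0,0],"hand": 0.07},{"dp": [0,0,-0.05],"dr": [0,0,0],"hand": 0.07},{"dp": [0,0,-0.09],"dr": [0,0,0],"hand": 0.07},{"dp": [0,0,-0.13],"dr": [0,0,0],"hand": 0.07}]}}

```text
time: 7.67
tool_pos: [0.522, -0.429, 0.1809]
eef_rot: [-0.001, 0.07, 0.998, 0.001]
wrist_force: [0.5, -1.1, 0.8]
grip_width: 0.0698
```

Call:
{"method": "play_rows", "body": {"plan": [{"dp": [0,0,-0.04],"dr": [0,0,0],"hand": 0.03},{"dp": [0,0,-0.08],"dr": [0,0,0],"hand": 0.01},{"dp": [0,0,-0.12],"dr": [0,0,0],"hand": 0.01},{"dp": [0,0,-0.12],"dr": [0,0,0],"hand": 0.01},{"dp": [0,0,-0.12],"dr": [0,0,0],"hand": 0.01}]}}

```text
time: 8.08
tool_pos: [0.5243, -0.4311, 0.3051]
eef_rot: [0.003, 0.07, 0.998, -0.002]
wrist_force: [0.5, -0.3, -0.9]
grip_width: 0.0104
```

```bash
python3 -c "
from h import *
show();im=read_camera('wrist');cv2.imwrite('pics/w5.png',im)
to([.556,.29,.26],frame(DOWN,az(82)))"
```

```text
t 8.08 p [ 0.5243 -0.4311  0.3051] z [ 0.006 -0.005 -1.   ] y [ 0.139  0.99  -0.004] j [-0.75   0.398  1.097 -0.     1.639 -2.181] F [ 0.5 -0.3 -0.9] w 0.0104
dp [0.0679 0.7177 0.041 ] dr [-0.0014  0.0019 -0.0002] rows>= 18.0
```

View pics/w5.png

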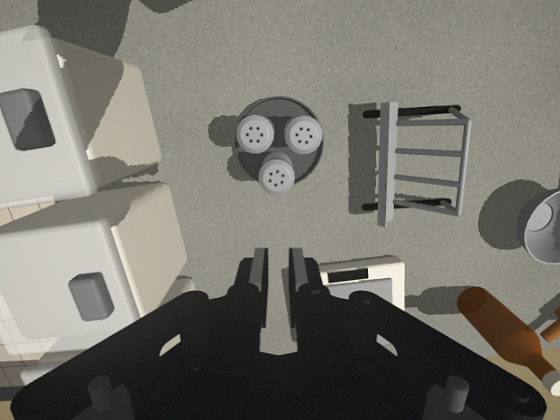

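The third shaker stands upright in the tray's free place, top at (277,176), with the others at (255,134) and (303,134). The wrist view also shows the rack with its top bar from (470,120) to (459,215) and lip plate from (387,101) to (382,224). Next I'll fit the arm model and move towards the far long side of the board.

```bash
cat > fk.py <<'E'
from h import *
from scipy.optimize import least_squares
D=[[.1935,.5407,.1957,.3076,1.5077],[.5638,.2275,.3602,.279,1.147],[.5581,.2326,.2612,.305,1.345],[.5351,-.3453,.2554,.36,1.275],[.5285,-.4199,.1131,.513,1.383],[.5306,-.431,.0619,.565,1.429],[.5243,-.4311,.3051,.398,1.097],[.523,-.4298,.0539,.562,1.452]]
D=np.array(D)
def f(v):
    a,L1,L2,h,e=v; r=np.sqrt(D[:,0]**2+D[:,1]**2-.0424**2); s=D[:,3]; t=s+D[:,4]
    return np.r_[a+L1*np.sin(s)+L2*np.sin(t)+e*np.cos(t)-r, h+L1*np.cos(s)+L2*np.cos(t)-e*np.sin(t)-D[:,2], 0.1*e]
if __name__=='__main__':
    np.set_printoptions(precision=4,suppress=True)
    s=least_squares(f,[0.,.4,.4,.2,0]);print(s.x,np.abs(s.fun).max())
    show()
    T=wristT()
    r=onz('wrist',[(470,116),(460,217)],.108,T);print('rack top',r,r.mean(0),np.linalg.norm(r[0]-r[1]),np.degrees(np.arctan2(*(r[1]-r[0])[[1,0]])))
    l=onz('wrist',[(383,101),(378,225)],.059,T);print('lip outer',l,l.mean(0),np.linalg.norm(l[0]-l[1]))
    to([.533,.366,.22],frame(DOWN,az(12)))
E
python3 fk.py
```

```text
[-0.0004  0.6412  0.4191 -0.2115  0.1062] 0.010620257018746757
t 8.13 p [ 0.5232 -0.4301  0.3021] z [ 0.002 -0.002 -1.   ] y [ 0.139  0.99  -0.001] j [-0.75   0.4    1.1   -0.     1.639 -2.181] F [-1.1  0.5  0. ] w 0.0101
rack top [[ 0.479  -0.1875  0.108 ]
 [ 0.6094 -0.1953  0.108 ]] [ 0.5442 -0.1914  0.108 ] 0.13057955352244915 -3.413589362388392
lip outer [[ 0.4479 -0.2768  0.059 ]
 [ 0.6257 -0.2914  0.059 ]] [ 0.5368 -0.2841  0.059 ] 0.17839953199106934
dp [0.1014 0.7898 0.0809] dr [-0.      0.0025  1.2215] rows>= 20.0
```

Call:
{"method": "play_rows", "body": {"plan": [{"dp": [0,0.03,0],"dr": [0,0,0.1],"hand": 0.02},{"dp": [0.101,0.79,0.03],"dr": [0,0,1.22],"hand": 0.02},{"dp": [0.101,0.79,0.03],"dr": [0,0,1.22],"hand": 0.02},{"dp": [0.101,0.79,0.03],"dr": [0,0,1.22],"hand": 0.02},{"dp": [0.101,0.79,0.03],"dr": [0,0,1.22],"hand": 0.02},{"dp": [0.101,0.79,0.03],"dr": [0,0,1.22],"hand": 0.02},{"dp": [0.101,0.79,0.03],"dr": [0,0,1.22],"hand": 0.02},{"dp": [0.101,0.79,0.03],"dr": [0,0,1.22],"hand": 0.02}]}}

```text
time: 8.8
tool_pos: [0.5276, -0.1141, 0.2873]
eef_rot: [-0.002, 0.521, 0.853, -0.001]
wrist_force: [0.5, 0.9, -0.1]
grip_width: 0.0201
```

Run:
```python
from h import *
show()
to([.533,.366,.22],frame(DOWN,az(12)))
print('tilt test'); to([.5,.05,.30],frame([0,1,-1],az(0)))
```

```text
t 8.8 p [ 0.5276 -0.1141  0.2873] z [-0.005  0.002 -1.   ] y [ 0.89   0.456 -0.004] j [-0.291  0.203  1.424  0.     1.52  -0.765] F [ 0.5  0.9 -0.1] w 0.0201
dp [0.4245 0.2241 0.068 ] dr [-0.0041 -0.0031  0.2644] rows>= 12.0
tilt test
dp [ 0.1587  0.0503 -0.0123] dr [-0.1901  0.7676  0.4472] rows>= 8.0
```

Call:
{"method": "play_rows", "body": {"plan": [{"dp": [0.159,0.05,-0.012],"dr": [-0.19,0.768,0.447],"hand": 0.02},{"dp": [0.159,0.05,-0.012],"dr": [-0.19,0.768,0.447],"hand": 0.02},{"dp": [0.159,0.05,-0.012],"dr": [-0.19,0.768,0.447],"hand": 0.02},{"dp": [0.159,0.05,-0.012],"dr": [-0.19,0.768,0.447],"hand": 0.02},{"dp": [0.159,0.05,-0.012],"dr": [-0.19,0.768,0.447],"hand": 0.02},{"dp": [0.159,0.05,-0.012],"dr": [-0.19,0.768,0.447],"hand": 0.02},{"dp": [0.159,0.05,-0.012],"dr": [-0.19,0.768,0.447],"hand": 0.02},{"dp": [0.159,0.05,-0.012],"dr": [-0.19,0.768,0.447],"hand": 0.02}]}}

```text
time: 9.47
tool_pos: [0.4987, 0.0467, 0.2982]
eef_rot: [-0.274, 0.653, 0.652, 0.271]
wrist_force: [-0.1, -0.8, -1.2]
grip_width: 0.0203
```

Run:
```python
from h import *
show()
```

```text
t 9.47 p [0.4987 0.0467 0.2982] z [-0.004  0.711 -0.703] y [ 1.     0.001 -0.005] j [-0.526  0.295  1.574  0.667  1.709 -0.582] F [-0.1 -0.8 -1.2] w 0.0203
```

```bash
cat > fk.py <<'E'
from h import *
from scipy.optimize import least_squares
lim=np.array([[-3.12,3.12],[-1.05,2.28],[.14,2.33],[-1.42,4.57],[.1,2.73],[-2.68,2.68]])
def fkR(j): return (R.from_euler('ZYZYZ',[j[0],j[1]+j[2],j[3],j[4],j[5]+np.pi/2])).as_matrix()
def fk(j,v):
    L1,L2,h,e,lat,d6=v; s=j[1];t=j[1]+j[2]
    W=np.array([L1*np.sin(s)+L2*np.sin(t)+e*np.cos(t),lat,h+L1*np.cos(s)+L2*np.cos(t)-e*np.sin(t)])
    Rt=fkR(j); return R.from_euler('z',j[0]).apply(W)+d6*Rt[:,2],Rt
J=[([.1935,.5407,.1957],[1.1535,.3076,1.5077,0,1.3284,-.0735]),([.5638,.2275,.3602],[.315,.279,1.147,-.001,1.715,-1.111]),([.5581,.2326,.2612],[.325,.305,1.345,0,1.485,-1.106]),
([.5351,-.3453,.2554],[-.638,.36,1.275,-.002,1.509,-2.065]),([.5285,-.4199,.1131],[-.734,.513,1.383,.001,1.254,-2.166]),([.5243,-.4311,.3051],[-.75,.398,1.097,0,1.639,-2.181]),([.4987,.0467,.2982],[-.526,.295,1.574,.667,1.709,-.582])]
v=least_squares(lambda v:np.concatenate([fk(j,v)[0]-p for p,j in J]),[.6,.4,.2,.1,.04,.3]).x
def ik(p,Rt,j0s):
    best=None
    for j0 in j0s:
        def g(j):
            q,Q=fk(j,v); return np.r_[(q-p)*5,R.from_matrix(Q.T@Rt).as_rotvec()]
        s=least_squares(g,np.clip(j0,lim[:,0]+.03,lim[:,1]-.03),bounds=(lim[:,0]+.02,lim[:,1]-.02))
        if best is None or s.cost<best.cost: best=s
    return best.x,best.cost
E
python3 - <<'E'
from fk import *
np.set_printoptions(precision=3,suppress=True)
print('v',v,[np.abs(fk(j,v)[0]-p).max().round(4) for p,j in J])
print(fkR(J[-1][1]))
# plan: rotation about rack/board x from horizontal(+y) to down to -130deg; a = angle below horizontal from +y
for sgn in (1,-1):
  for yaw in (-3.5,-20,20):
    Z=R.from_euler('z',yaw,degrees=True)
    print('toolx sign',sgn,'yaw',yaw)
    j0=None
    for a,p in [(0,(.55,.11,.126)),(0,(.55,.11,.22)),(45,(.55,.08,.32)),(90,(.55,.0,.34)),(110,(.55,-.1,.33)),(130,(.55,-.17,.28)),(130,(.55,-.17,.14))]:
        zz=Z.apply([0,np.cos(np.radians(a)),-np.sin(np.radians(a))]); xx=Z.apply([sgn,0,0]); Rt=np.c_[xx,np.cross(zz,xx),zz]
        seeds=[[-.4,.3,1.6,k,1.6,m] for k in (.7,1.6,0,3) for m in (-1.5,0,1.5)]
        if j0 is not None: seeds=[j0]
        j0,c=ik(np.array(p),Rt,seeds)
        print(a,p,j0,'cost %.1e'%c)
E
```

```text
Traceback (most recent call last):
  File "fk.py", line 11, in <module>
    v=least_squares(lambda v:np.concatenate([fk(j,v)[0]-p for p,j in J]),[.6,.4,.2,.1,.04,.3]).x
      ~~~~~~~~~~~~~^^^^^^^^^^^^^^^^^^^^^^^^^^^^^^^^^^^^^^^^^^^^^^^^^^^^^^^^^^^^^^^^^^^^^^^^^^^
  File "fk.py", line 11, in <lambda>
    v=least_squares(lambda v:np.concatenate([fk(j,v)[0]-p for p,j in J]),[.6,.4,.2,.1,.04,.3]).x
                                             ~~^^^^^
  File "fk.py", line 8, in fk
    Rt=fkR(j); return R.from_euler('z',j[0]).apply(W)+d6*Rt[:,2],Rt
  File "fk.py", line 4, in fkR
    def fkR(j): return (R.from_euler('ZYZYZ',[j[0],j[1]+j[2],j[3],j[4],j[5]+np.pi/2])).as_matrix()
                        ~~~~~~~~~~~~^^^^^^^^^^^^^^^^^^^^^^^^^^^^^^^^^^^^^^^^^^^^^^^^^
  File "scipy/spatial/transform/_rotation.pyx", line 1413, in scipy.spatial.transform._rotation.Rotation.from_euler
ValueError: Expected axis specification to be a non-empty string of upto 3 characters, got ZYZYZ
```

```bash
sed -i "s/^def fkR.*/def fkR(j): return (R.from_euler('ZYZ',[j[0],j[1]+j[2],j[3]])*R.from_euler('YZ',[j[4],j[5]+np.pi\/2])).as_matrix()/" fk.py
cat > pl.py <<'E'
from fk import *
np.set_printoptions(precision=3,suppress=True)
print('v',v,[np.abs(fk(j,v)[0]-p).max().round(4) for p,j in J])
print(fkR(J[-1][1]))
for sgn in (1,-1):
  for yaw in (-3.5,-20,20):
    Z=R.from_euler('z',yaw,degrees=True)
    print('toolx sign',sgn,'yaw',yaw)
    j0=None
    for a,p in [(0,(.55,.11,.126)),(0,(.55,.11,.22)),(45,(.55,.08,.32)),(90,(.55,.0,.34)),(110,(.55,-.1,.33)),(130,(.55,-.17,.28)),(130,(.55,-.17,.14))]:
        zz=Z.apply([0,np.cos(np.radians(a)),-np.sin(np.radians(a))]); xx=Z.apply([sgn,0,0]); Rt=np.c_[xx,np.cross(zz,xx),zz]
        seeds=[[-.4,.3,1.6,k,1.6,m] for k in (.7,1.6,0,3) for m in (-1.5,0,1.5)]
        if j0 is not None: seeds=[j0]
        j0,c=ik(np.array(p),Rt,seeds)
        print(a,p,j0,'cost %.1e'%c)
E
python3 pl.py
```

```text
v [0.646 0.417 0.193 0.11  0.042 0.406] [np.float64(0.0001), np.float64(0.0003), np.float64(0.0004), np.float64(0.0003), np.float64(0.0002), np.float64(0.0002), np.float64(0.0002)]
[[ 0.002  1.    -0.004]
 [ 0.703  0.001  0.711]
 [ 0.711 -0.004 -0.703]]
toolx sign 1 yaw -3.5
0 (0.55, 0.11, 0.126) [-0.582  0.981  1.754  1.086  1.769  0.357] cost 1.3e-31
0 (0.55, 0.11, 0.22) [-0.582  0.824  1.761  1.118  1.837  0.495] cost 1.7e-23
45 (0.55, 0.08, 0.32) [-0.443  0.298  1.508  0.719  1.663  1.134] cost 1.5e-30
90 (0.55, 0.0, 0.34) [-0.077  0.195  1.308  0.     1.639  1.555] cost 4.2e-29
110 (0.55, -0.1, 0.33) [-0.006  0.222  1.355 -0.349  1.584  1.624] cost 1.2e-27
130 (0.55, -0.17, 0.28) [ 0.085  0.313  1.527 -0.695  1.456  1.855] cost 6.0e-20
130 (0.55, -0.17, 0.14) [ 0.085  0.457  1.7   -0.745  1.218  2.069] cost 6.0e-20
toolx sign 1 yaw -20
0 (0.55, 0.11, 0.126) [-0.669  0.976  2.011  1.255  1.619  0.147] cost 7.9e-31
0 (0.55, 0.11, 0.22) [-0.669  0.786  2.02   1.268  1.675  0.32 ] cost 4.0e-23
45 (0.55, 0.08, 0.32) [-0.483  0.184  1.668  0.782  1.465  1.278] cost 7.6e-22
90 (0.55, 0
[... 1918 characters left out ...]
  1.372 -0.636  1.655 -1.128] cost 5.5e-27
130 (0.55, -0.17, 0.14) [ 0.051  0.537  1.538 -0.642  1.42  -0.954] cost 2.5e-25
toolx sign -1 yaw 20
0 (0.55, 0.11, 0.126) [-0.432  1.045  1.407  0.918  2.035 -2.612] cost 3.1e-24
0 (0.55, 0.11, 0.22) [-0.432  0.916  1.414  0.972  2.107 -2.499] cost 5.5e-22
45 (0.55, 0.08, 0.32) [-0.347  0.444  1.273  0.616  1.923 -2.199] cost 1.5e-30
90 (0.55, 0.0, 0.34) [-0.077  0.195  1.308  0.     1.639 -1.996] cost 2.3e-17
110 (0.55, -0.1, 0.33) [-0.023  0.137  1.463 -0.328  1.419 -1.913] cost 3.5e-22
130 (0.55, -0.17, 0.28) [ 0.071  0.166  1.737 -0.747  1.142 -1.559] cost 2.0e-25
130 (0.55, -0.17, 0.14) [ 0.071  0.34   1.927 -0.915  0.894 -1.244] cost 6.3e-23
```

The arm model fits to 0.4 mm. The wrist lies 0.406 m behind the TCP, so a straight −y approach would put it over the rack and I'll need a yawed approach. First the push, after a feasibility check of the yawed grasp.

```bash
cat > pl.py <<'E'
from fk import *
np.set_printoptions(precision=3,suppress=True)
def Rb(yaw,th): return (R.from_euler('z',yaw,degrees=True)*R.from_euler('x',-th,degrees=True)).as_matrix()
def Rel(al): # tool in board frame: z along board +y turned by al about board z; tool x = in-plane, y = -normal side
    z=R.from_euler('z',al,degrees=True).apply([0,1,0]); x=R.from_euler('z',al,degrees=True).apply([1,0,0]); return np.c_[x,np.cross(z,x),z]
if __name__=='__main__':
  for al in (-20,-25,-30):
    j0=None; print('alpha',al)
    for th,p,yaw in [(0,(.52,.104,.126),-3),(0,(.52,.0,.126),-3),(0,(.52,.104,.25),-3),(30,(.52,.06,.32),-3),(60,(.53,.02,.36),-3.5),(90,(.54,.0,.36),-3.5),(110,(.54,-.1,.33),-3.5),(130,(.54,-.17,.28),-3.5),(130,(.54,-.17,.14),-3.5)]:
        Rt=Rb(yaw,th)@Rel(al)
        seeds=[[-.6,.9,1.8,1.1,1.7,.3],[-.6,.5,2.1,1.3,1.5,.3]] if j0 is None else [j0]
        j0,c=ik(np.array(p),Rt,seeds); print(th,p,j0,'cost %.1e'%c,'wrist',(np.array(p)-.406*Rt[:,2]))
  show(); to([.533,.366,.22],frame(DOWN,az(12)))
E
python3 pl.py
```

```text
alpha -20
0 (0.52, 0.104, 0.126) [-0.734  0.99   2.107  1.238  1.585  0.042] cost 3.4e-22 wrist [ 0.361 -0.27   0.126]
0 (0.52, 0.0, 0.126) [-0.883  0.973  1.948  1.099  1.672  0.196] cost 1.2e-20 wrist [ 0.361 -0.374  0.126]
0 (0.52, 0.104, 0.25) [-0.734  0.716  2.11   1.253  1.672  0.299] cost 1.4e-25 wrist [ 0.361 -0.27   0.25 ]
30 (0.52, 0.06, 0.32) [-0.718  0.232  1.888  1.02   1.525  0.773] cost 1.3e-21 wrist [ 0.364 -0.263  0.511]
60 (0.53, 0.02, 0.36) [-0.505  0.01   1.656  0.62   1.386  1.132] cost 2.8e-30 wrist [ 0.38  -0.162  0.69 ]
90 (0.54, 0.0, 0.36) [-0.084 -0.032  1.573  0.008  1.251  1.547] cost 1.3e-30 wrist [0.401 0.008 0.742]
110 (0.54, -0.1, 0.33) [-0.008  0.008  1.663 -0.381  1.147  1.662] cost 9.1e-19 wrist [0.409 0.039 0.689]
130 (0.54, -0.17, 0.28) [ 0.098  0.124  1.842 -0.851  1.046  1.999] cost 2.5e-21 wrist [0.416 0.083 0.572]
130 (0.54, -0.17, 0.14) [ 0.098  0.325  2.034 -1.095  0.821  2.403] cost 6.6e-27 wrist [0.416 0.083 0.432]
alpha -25
0 (0.52, 0.104, 0.126) [-0.758  1.011  2.187  1.302  1.556 -0.055] cost 2.5e-19 wrist [ 0.329 -0.254  0.126]
0 (0.52
[... 1334 characters left out ...]
 0.719  1.209  1.037] cost 7.0e-29 wrist [ 0.317 -0.143  0.664]
90 (0.54, 0.0, 0.36) [-0.088 -0.121  1.724  0.016  1.016  1.539] cost 1.6e-24 wrist [0.337 0.012 0.712]
110 (0.54, -0.1, 0.33) [-0.028 -0.076  1.813 -0.408  0.905  1.681] cost 1.5e-25 wrist [0.345 0.032 0.66 ]
130 (0.54, -0.17, 0.28) [ 0.073  0.055  1.993 -1.001  0.825  2.124] cost 5.6e-24 wrist [0.351 0.068 0.549]
130 (0.54, -0.17, 0.14) [ 0.063  0.292  2.172 -1.396  0.663  2.66 ] cost 3.9e-04 wrist [0.351 0.068 0.409]
t 9.47 p [0.499 0.047 0.298] z [-0.004  0.711 -0.703] y [ 1.     0.001 -0.005] j [-0.526  0.295  1.574  0.667  1.709 -0.582] F [-0.1 -0.8 -1.2] w 0.0203
dp [0.169 0.035 0.282] dr [ 0.078 -0.788 -0.2  ] rows>= 8.0
```

Call:
{"method": "play_rows", "body": {"plan": [{"dp": [0.169,0.035,0.282],"dr": [0.078,-0.788,-0.2],"hand": 0.02},{"dp": [0.169,0.035,0.282],"dr": [0.078,-0.788,-0.2],"hand": 0.02},{"dp": [0.169,0.035,0.282],"dr": [0.078,-0.788,-0.2],"hand": 0.02},{"dp": [0.169,0.035,0.282],"dr": [0.078,-0.788,-0.2],"hand": 0.02},{"dp": [0.169,0.035,0.282],"dr": [0.078,-0.788,-0.2],"hand": 0.02},{"dp": [0.169,0.035,0.282],"dr": [0.078,-0.788,-0.2],"hand": 0.02},{"dp": [0.169,0.035,0.282],"dr": [0.078,-0.788,-0.2],"hand": 0.02},{"dp": [0.169,0.035,0.282],"dr": [0.078,-0.788,-0.2],"hand": 0.02}]}}

```text
time: 10.13
tool_pos: [0.5309, 0.3662, 0.223]
eef_rot: [0.007, 0.624, 0.782, 0.0]
wrist_force: [1.3, 0.6, 0.3]
grip_width: 0.0201
```

```bash
python3 -c "
from h import *
show(); to([.533,.366,.123],frame(DOWN,az(12)))"
```

```text
t 10.13 p [0.5309 0.3662 0.223 ] z [ 0.012 -0.009 -1.   ] y [0.975 0.222 0.01 ] j [ 0.547  0.385  1.316 -0.014  1.435  0.325] F [1.3 0.6 0.3] w 0.0201
dp [0.0005 0.001  0.1   ] dr [0.0096 0.011  0.014 ] rows>= 3.0
```

Call:
{"method": "play_rows", "body": {"plan": [{"dp": [0,0,0.03],"dr": [0,0,0],"hand": 0.02},{"dp": [0,0,0.06],"dr": [0,0,0],"hand": 0.02},{"dp": [0,0,0.08],"dr": [0,0,0],"hand": 0.02},{"dp": [0,0,0.09],"dr": [0,0,0],"hand": 0.02},{"dp": [0,0,0.093],"dr": [0,0,0],"hand": 0.02},{"dp": [0,0,0.093],"dr": [0,0,0],"hand": 0.02}]}}

```text
time: 10.63
tool_pos: [0.5333, 0.3584, 0.1298]
eef_rot: [0.005, 0.627, 0.779, -0.0]
wrist_force: [0.2, -0.2, -0.0]
grip_width: 0.0201
```

```bash
python3 -c "
from h import *
show(); to([.533,.366,.123],frame(DOWN,az(12)));to([.553,.228,.123],frame(DOWN,az(-8)))"
```

```text
t 10.63 p [0.5333 0.3584 0.1298] z [ 0.008 -0.008 -1.   ] y [0.977 0.214 0.006] j [ 0.533  0.451  1.451 -0.011  1.237  0.321] F [ 0.2 -0.2 -0. ] w 0.0201
dp [0.0076 0.0012 0.0067] dr [0.0063 0.0091 0.0062] rows>= 1.0
dp [-0.1315 -0.0087  0.0079] dr [0.0078 0.0079 0.3553] rows>= 4.0
```

Call:
{"method": "play_rows", "body": {"plan": [{"dp": [0.004,0,0.003],"dr": [0,0,0],"hand": 0.02},{"dp": [0.004,0,0.006],"dr": [0,0,0],"hand": 0.02},{"dp": [0,0,0.006],"dr": [0,0,0],"hand": 0.02},{"dp": [-0.006,0,0.006],"dr": [0,0,0],"hand": 0.02},{"dp": [-0.012,0,0.006],"dr": [0,0,0],"hand": 0.02},{"dp": [-0.02,-0.001,0.006],"dr": [0,0,0.03],"hand": 0.02},{"dp": [-0.03,-0.001,0.006],"dr": [0,0,0.06],"hand": 0.02}]}}

```text
time: 11.22
tool_pos: [0.5396, 0.3283, 0.1253]
eef_rot: [0.006, 0.651, 0.759, 0.001]
wrist_force: [-0.0, -0.1, -0.1]
grip_width: 0.0202
```

```bash
python3 -c "
from h import *
show(); to([.553,.228,.123],frame(DOWN,az(-8)))"
```

```text
t 11.22 p [0.5396 0.3283 0.1253] z [ 0.01  -0.006 -1.   ] y [0.988 0.152 0.009] j [ 0.486  0.439  1.484 -0.011  1.212  0.338] F [-0.  -0.1 -0.1] w 0.0202
dp [-0.1011 -0.002   0.0031] dr [0.01   0.0061 0.292 ] rows>= 3.0
```

```bash
cat > bd.py <<'E'
from h import *
def board(im,name,T=None,z=.132,prior=(.55,.25)):
    h=cv2.cvtColor(im,cv2.COLOR_BGR2HSV)
    m=((h[...,0]>=8)&(h[...,0]<=26)&(h[...,1]>90)&(h[...,2]>70)).astype(np.uint8)
    m=cv2.morphologyEx(m,cv2.MORPH_CLOSE,np.ones((9,9)))
    cs=cv2.findContours(m,cv2.RETR_EXTERNAL,cv2.CHAIN_APPROX_NONE)[0]
    cs=[c for c in cs if cv2.contourArea(c)>800]
    out=[]
    for c in cs:
        P=onz(name,c[:,0].astype(float),z,T)[:,:2]; r=cv2.minAreaRect((P*1000).astype(np.float32)); out.append((np.hypot(r[0][0]/1000-prior[0],r[0][1]/1000-prior[1]),r,P))
    out.sort(key=lambda o:o[0]); r=out[0][1]; print(name,'rect centre',np.round(r[0],1),'size',np.round(r[1],1),'ang',round(r[2],1)); return r
E
python3 -c "
from bd import *
s=cv2.imread('pics/scene0.png'); board(s,'scene')
board(read_camera('scene'),'scene')"
```

```text
scene rect centre [560.4 267.8] size [181.6 148.5] ang 11.5
scene rect centre [560.6 267.7] size [181.4 148.4] ang 11.6
```

The board hasn't moved: with the fingers 20 mm open, the tips sit too high and pass above it. I'll back off, close them and push.

Call:
{"method": "play_rows", "body": {"plan": [{"dp": [0,0,-0.015],"dr": [0,0,0],"hand": 0.0},{"dp": [0.02,0,-0.02],"dr": [0,0,-0.06],"hand": 0.0},{"dp": [0.04,0,-0.02],"dr": [0,0,-0.06],"hand": 0.0},{"dp": [0.04,0,-0.01],"dr": [0,0,-0.06],"hand": 0.0},{"dp": [0.04,0,-0.002],"dr": [0,0,-0.06],"hand": 0.0},{"dp": [0.04,0,-0.002],"dr": [0,0,-0.06],"hand": 0.0}]}}

```text
time: 11.77
tool_pos: [0.5316, 0.3668, 0.124]
eef_rot: [0.005, 0.627, 0.779, -0.002]
wrist_force: [0.1, 0.7, -1.3]
grip_width: 0.0001
```

```bash
python3 -c "
from h import *
show(); to([.531,.36,.125],frame(DOWN,az(12)));to([.553,.228,.125],frame(DOWN,az(-8)))"
```

```text
t 11.77 p [0.5316 0.3668 0.124 ] z [ 0.006 -0.009 -1.   ] y [0.977 0.213 0.003] j [ 0.546  0.462  1.447 -0.012  1.233  0.334] F [ 0.1  0.7 -1.3] w 0.0001
dp [-0.0065 -0.002  -0.001 ] dr [0.0034 0.0104 0.0056] rows>= 1.0
dp [-0.1402 -0.0087  0.0004] dr [0.0052 0.0097 0.3546] rows>= 4.0
```

Call:
{"method": "play_rows", "body": {"plan": [{"dp": [-0.012,0,0],"dr": [0,0,0],"hand": 0.0},{"dp": [-0.02,0,0],"dr": [0,0,0],"hand": 0.0},{"dp": [-0.03,0,0],"dr": [0,0,0.02],"hand": 0.0},{"dp": [-0.04,0,0],"dr": [0,0,0.05],"hand": 0.0},{"dp": [-0.05,-0.001,0],"dr": [0,0,0.08],"hand": 0.0},{"dp": [-0.06,-0.002,0],"dr": [0,0,0.11],"hand": 0.0},{"dp": [-0.07,-0.003,0],"dr": [0,0,0.14],"hand": 0.0},{"dp": [-0.075,-0.003,0],"dr": [0,0,0.15],"hand": 0.0}]}}

```text
time: 12.43
tool_pos: [0.5465, 0.2929, 0.1274]
eef_rot: [0.006, 0.685, 0.729, 0.001]
wrist_force: [-0.5, 0.6, -0.3]
grip_width: -0.0003
```

```bash
python3 -c "
from bd import *
show(); board(read_camera('scene'),'scene');to([.553,.228,.125],frame(DOWN,az(-8)))"
```

```text
t 12.43 p [0.5465 0.2929 0.1274] z [ 0.01  -0.007 -1.   ] y [0.998 0.062 0.009] j [ 0.431  0.422  1.508 -0.011  1.206  0.373] F [-0.5  0.6 -0.3] w -0.0003
scene rect centre [560.3 267.9] size [182.3 148.4] ang 11.3
dp [-0.0648  0.0023  0.0029] dr [0.01   0.0068 0.2018] rows>= 2.0
```

```bash
python3 -c "
from bd import *
s=read_camera('scene');w=read_camera('wrist');d=read_camera('side')
a=cv2.resize(s[185:335,300:470],(453,400));b=cv2.resize(d[200:340,140:320],(347,270));b=np.vstack([b,np.zeros((130,347,3),np.uint8)])
cv2.imwrite('pics/p1.png',np.vstack([np.hstack([a,b]),np.hstack([cv2.resize(w,(267,200)),np.zeros((200,533,3),np.uint8)])]))"
```

```text
(no output)
```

View pics/p1.png

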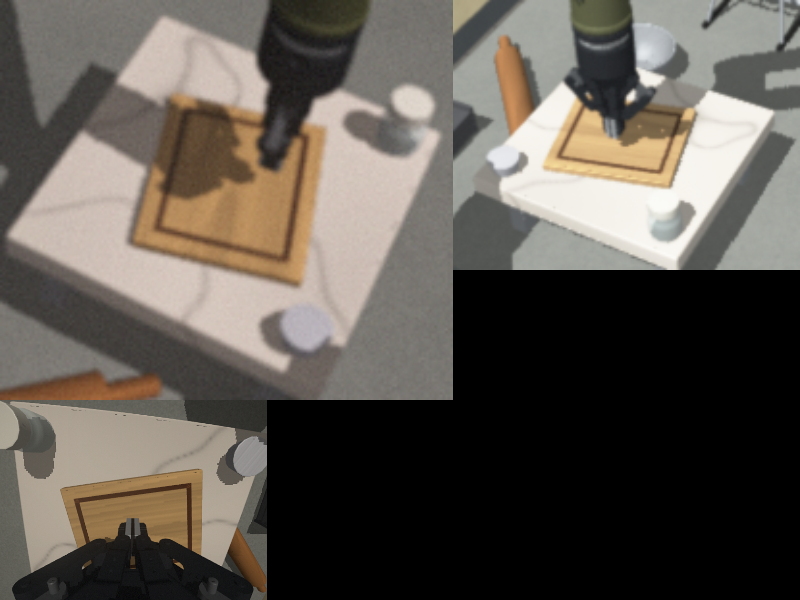

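The fingers ride just above the board, with the tip at scene pixel (401,247). I'll measure the actual tip height.

```bash
python3 -c "
from bd import *
np.set_printoptions(precision=4,suppress=True)
show()
for z in (.12,.127,.132,.137,.142): print(z,onz('scene',[(401,247.5)],z), proj('scene',[[.5465,.2929,z]]))
q=(140+(613-453)*180/347,200+133*140/270);print(q)
for z in (.127,.137): print(onz('side',[q],z), proj('side',[[.5465,.2929,z]]))
print(tri((401,247),q))
"
```

```text
t 12.63 p [0.5465 0.2948 0.1274] z [ 0.01  -0.006 -1.   ] y [0.998 0.065 0.009] j [ 0.433  0.423  1.507 -0.01   1.206  0.371] F [-0.  -0.6  0.1] w -0.0001
0.12 [[0.5161 0.2903 0.12  ]] [[397.779  256.6062]]
0.127 [[0.5219 0.291  0.127 ]] [[398.3085 254.8628]]
0.132 [[0.5261 0.2915 0.132 ]] [[398.6893 253.6078]]
0.137 [[0.5303 0.292  0.137 ]] [[399.0722 252.3447]]
0.142 [[0.5344 0.2925 0.142 ]] [[399.4573 251.0734]]
(222.9971181556196, 268.96296296296293)
[[0.5699 0.2595 0.127 ]] [[224.6362 279.3877]]
[[0.564  0.2683 0.137 ]] [[224.3043 276.7019]]
(array([0.5491, 0.2928, 0.1628]), np.float64(0.0029883678794912524))
```

Triangulation puts the closed fingertips roughly 25–35 mm above the reported TCP, which explains the miss. I'll probe down gently onto the board to calibrate the true tip.

Call:
{"method": "play_rows", "body": {"plan": [{"dp": [0,0,0.004],"dr": [0,0,0],"hand": 0.0},{"dp": [0,0,0.008],"dr": [0,0,0],"hand": 0.0},{"dp": [0,0,0.008],"dr": [0,0,0],"hand": 0.0}]}}

```text
time: 12.88
tool_pos: [0.5456, 0.2949, 0.118]
eef_rot: [0.005, 0.683, 0.73, 0.0]
wrist_force: [-2.3, -0.2, 0.1]
grip_width: -0.0001
```

Call:
{"method": "play_rows", "body": {"plan": [{"dp": [0,0,0.004],"dr": [0,0,0],"hand": 0.0},{"dp": [0,0,0.007],"dr": [0,0,0],"hand": 0.0},{"dp": [0,0,0.007],"dr": [0,0,0],"hand": 0.0}]}}

```text
time: 13.13
tool_pos: [0.5459, 0.2946, 0.1112]
eef_rot: [0.005, 0.683, 0.73, 0.0]
wrist_force: [-0.8, -0.2, 0.1]
grip_width: -0.0002
```

Call:
{"method": "play_rows", "body": {"plan": [{"dp": [0,0,0.004],"dr": [0,0,0],"hand": 0.0},{"dp": [0,0,0.006],"dr": [0,0,0],"hand": 0.0},{"dp": [0,0,0.006],"dr": [0,0,0],"hand": 0.0}]}}

```text
time: 13.38
tool_pos: [0.5462, 0.2944, 0.1056]
eef_rot: [0.005, 0.684, 0.73, 0.001]
wrist_force: [-0.1, 0.2, -0.3]
grip_width: -0.0
```

Call:
{"method": "play_rows", "body": {"plan": [{"dp": [0,0,0.003],"dr": [0,0,0],"hand": 0.0},{"dp": [0,0,0.005],"dr": [0,0,0],"hand": 0.0},{"dp": [0,0,0.005],"dr": [0,0,0],"hand": 0.0}]}}

```text
time: 13.63
tool_pos: [0.5463, 0.2944, 0.1007]
eef_rot: [0.005, 0.684, 0.73, 0.001]
wrist_force: [0.5, 0.1, -0.2]
grip_width: -0.0002
```

Call:
{"method": "play_rows", "body": {"plan": [{"dp": [0,0,0.003],"dr": [0,0,0],"hand": 0.0},{"dp": [0,0,0.004],"dr": [0,0,0],"hand": 0.0},{"dp": [0,0,0.004],"dr": [0,0,0],"hand": 0.0}]}}

```text
time: 13.88
tool_pos: [0.5468, 0.2946, 0.0975]
eef_rot: [0.006, 0.684, 0.73, 0.001]
wrist_force: [-0.5, -0.6, 1.6]
grip_width: -0.0001
```

Call:
{"method": "play_rows", "body": {"plan": [{"dp": [0,0,0.003],"dr": [0,0,0],"hand": 0.0},{"dp": [0,0,0.004],"dr": [0,0,0],"hand": 0.0},{"dp": [0,0,0.004],"dr": [0,0,0],"hand": 0.0}]}}

```text
time: 14.13
tool_pos: [0.5469, 0.2947, 0.0973]
eef_rot: [0.006, 0.684, 0.73, 0.002]
wrist_force: [-7.0, -3.0, 22.4]
grip_width: 0.0003
```

Contact at TCP z=0.0975, so the real tips are 34.5 mm behind the reported TCP along the tool. With that correction I'll back off and set the push height again.

Call:
{"method": "play_rows", "body": {"plan": [{"dp": [0,0,-0.015],"dr": [0,0,0],"hand": 0.0},{"dp": [0,0,-0.03],"dr": [0,0,0],"hand": 0.0},{"dp": [0.03,0,-0.03],"dr": [0,0,-0.07],"hand": 0.0},{"dp": [0.07,-0.01,-0.03],"dr": [0,0,-0.14],"hand": 0.0},{"dp": [0.07,-0.01,-0.03],"dr": [0,0,-0.14],"hand": 0.0},{"dp": [0.07,-0.01,-0.02],"dr": [0,0,-0.14],"hand": 0.0}]}}

```text
time: 14.63
tool_pos: [0.5327, 0.3667, 0.1142]
eef_rot: [0.006, 0.63, 0.777, 0.003]
wrist_force: [0.6, 0.3, 0.2]
grip_width: 0.0002
```

```bash
python3 -c "
from bd import *
show(); board(read_camera('scene'),'scene');to([.531,.364,.0905],frame(DOWN,az(12)))"
```

```text
t 14.63 p [0.5327 0.3667 0.1142] z [ 0.014 -0.004 -1.   ] y [0.978 0.207 0.012] j [ 0.544  0.466  1.466 -0.011  1.199  0.34 ] F [0.6 0.3 0.2] w 0.0002
scene rect centre [560.2 267.7] size [181.4 148.8] ang 11.4
dp [ 0.0001 -0.0003  0.0202] dr [ 0.007   0.009  -0.0026] rows>= 1.0
```

Call:
{"method": "play_rows", "body": {"plan": [{"dp": [0,0,0.012],"dr": [0,0,0],"hand": 0.0},{"dp": [0,0,0.02],"dr": [0,0,0],"hand": 0.0},{"dp": [0,0,0.024],"dr": [0,0,0],"hand": 0.0},{"dp": [0,0,0.024],"dr": [0,0,0],"hand": 0.0},{"dp": [0,0,0.024],"dr": [0,0,0],"hand": 0.0}]}}

```text
time: 15.1
tool_pos: [0.5321, 0.3628, 0.0881]
eef_rot: [0.006, 0.631, 0.776, -0.0]
wrist_force: [0.1, -0.0, -0.5]
grip_width: 0.0001
```

Call:
{"method": "play_rows", "body": {"plan": [{"dp": [-0.012,0,0],"dr": [0,0,0],"hand": 0.0},{"dp": [-0.02,0,0],"dr": [0,0,0],"hand": 0.0},{"dp": [-0.03,0,0],"dr": [0,0,0.02],"hand": 0.0},{"dp": [-0.04,0,0],"dr": [0,0,0.05],"hand": 0.0},{"dp": [-0.05,-0.001,0],"dr": [0,0,0.08],"hand": 0.0},{"dp": [-0.06,-0.002,0],"dr": [0,0,0.11],"hand": 0.0},{"dp": [-0.06,-0.002,0],"dr": [0,0,0.11],"hand": 0.0}]}}

```text
time: 15.68
tool_pos: [0.5426, 0.3018, 0.0893]
eef_rot: [0.006, 0.674, 0.739, 0.0]
wrist_force: [-1.0, 0.2, -0.4]
grip_width: 0.0002
```

```bash
python3 -c "
from bd import *
show(); board(read_camera('scene'),'scene');to([.553,.228,.0905],frame(DOWN,az(-8)))"
```

```text
t 15.68 p [0.5426 0.3018 0.0893] z [ 0.009 -0.008 -1.   ] y [0.996 0.091 0.009] j [ 0.447  0.46   1.55  -0.012  1.126  0.361] F [-1.   0.2 -0.4] w 0.0002
scene rect centre [567.  218.8] size [184.3 152.7] ang 13.2
dp [-0.0755  0.0034 -0.0006] dr [0.0098 0.0067 0.2327] rows>= 2.0
```

The board now moves, centre y 0.268→0.219, but it turned to +13°. I'll shift the contact to its +x side to turn it clockwise as it slides.

Call:
{"method": "play_rows", "body": {"plan": [{"dp": [0.022,0.0,0],"dr": [0,0,0.05],"hand": 0.0},{"dp": [0.022,0.02,0],"dr": [0,0,0.09],"hand": 0.0},{"dp": [0.022,0.058,0],"dr": [0,0,0.09],"hand": 0.0},{"dp": [0.022,0.062,0],"dr": [0,0,0.09],"hand": 0.0},{"dp": [0.014,0.062,0],"dr": [0,0,0.09],"hand": 0.0},{"dp": [0.005,0.062,0],"dr": [0,0,0.09],"hand": 0.0},{"dp": [-0.005,0.062,0],"dr": [0,0,0.09],"hand": 0.0},{"dp": [-0.015,0.062,0],"dr": [0,0,0.09],"hand": 0.0}]}}

```text
time: 16.4
tool_pos: [0.6043, 0.2943, 0.0897]
eef_rot: [0.005, 0.705, 0.709, 0.001]
wrist_force: [0.5, 0.6, -0.1]
grip_width: -0.0002
```

Call:
{"method": "play_rows", "body": {"plan": [{"dp": [-0.01,0.0,0],"dr": [0,0,0.03],"hand": 0.0},{"dp": [-0.018,0.0,0],"dr": [0,0,0.06],"hand": 0.0},{"dp": [-0.018,0.0,0],"dr": [0,0,0.06],"hand": 0.0}]}}

```text
time: 16.65
tool_pos: [0.6051, 0.2749, 0.0902]
eef_rot: [0.006, 0.727, 0.686, 0.001]
wrist_force: [-0.4, 0.6, 0.2]
grip_width: -0.0002
```

```bash
python3 -c "
from bd import *
show(); board(read_camera('scene'),'scene')"
```

```text
t 16.65 p [0.6051 0.2749 0.0902] z [ 0.009 -0.008 -1.   ] y [ 0.998 -0.058  0.009] j [ 0.369  0.513  1.447 -0.011  1.175  0.432] F [-0.4  0.6  0.2] w -0.0002
scene rect centre [558.  184.6] size [183.9 150.6] ang 3.8
```

Call:
{"method": "play_rows", "body": {"plan": [{"dp": [-0.01,0.0,0],"dr": [0,0,0.02],"hand": 0.0},{"dp": [-0.02,0.0,0],"dr": [0,0,0.04],"hand": 0.0},{"dp": [-0.03,0.0,0],"dr": [0,0,0.06],"hand": 0.0},{"dp": [-0.039,0.0,0],"dr": [0,0,0.08],"hand": 0.0},{"dp": [-0.046,0.0,0],"dr": [0,0,0.08],"hand": 0.0},{"dp": [-0.046,0.0,0],"dr": [0,0,0.08],"hand": 0.0}]}}

```text
time: 17.2
tool_pos: [0.6028, 0.2295, 0.0901]
eef_rot: [0.006, 0.754, 0.657, 0.001]
wrist_force: [-1.0, -0.9, 0.6]
grip_width: 0.0003
```

```bash
python3 -c "
from bd import *
show(); board(read_camera('scene'),'scene')"
```

```text
t 17.2 p [0.6028 0.2295 0.0901] z [ 0.009 -0.007 -1.   ] y [ 0.991 -0.136  0.01 ] j [ 0.304  0.489  1.495 -0.011  1.152  0.445] F [-1.  -0.9  0.6] w 0.0003
scene rect centre [538.7 152.5] size [150.9 185.8] ang 83.0
```

Call:
{"method": "play_rows", "body": {"plan": [{"dp": [0.012,0.0,0],"dr": [0,0,0],"hand": 0.0},{"dp": [0.016,-0.03,0],"dr": [0,0,0],"hand": 0.0},{"dp": [0.016,-0.06,0],"dr": [0,0,0],"hand": 0.0},{"dp": [0.01,-0.063,0],"dr": [0,0,0],"hand": 0.0},{"dp": [0.0,-0.063,0],"dr": [0,0,0],"hand": 0.0},{"dp": [-0.007,-0.063,0],"dr": [0,0,0],"hand": 0.0},{"dp": [-0.01,-0.063,0],"dr": [0,0,0],"hand": 0.0},{"dp": [-0.01,-0.063,0],"dr": [0,0,0],"hand": 0.0}]}}

```text
time: 17.92
tool_pos: [0.5406, 0.2295, 0.0898]
eef_rot: [0.006, 0.754, 0.657, 0.002]
wrist_force: [0.7, 0.5, -0.6]
grip_width: -0.0
```

```bash
python3 -c "
from bd import *
show(); r=board(read_camera('scene'),'scene')
print(r)"
```

```text
t 17.92 p [0.5406 0.2295 0.0898] z [ 0.011 -0.006 -1.   ] y [ 0.991 -0.136  0.011] j [ 0.336  0.417  1.628 -0.011  1.088  0.477] F [ 0.7  0.5 -0.6] w -0.0
scene rect centre [539.8 144.1] size [151.1 184.9] ang 80.9
((539.7530517578125, 144.06781005859375), (151.13499450683594, 184.93829345703125), 80.94639587402344)
```

The board now juts about 52 mm (centre ≈ (0.538,0.144), yaw −9°). Next I'll plan the grasp and flip with joint checks.

```bash
cat > plan2.py <<'E'
from pl import *
c=np.array([.538,.144,.126]); be=-9; al=-19
Rg=Rb(be,0)@Rel(al); u=Rg[:,2]
E=c-.075*Rb(be,0)[:,1]-.02*Rb(be,0)[:,0]
G=E+.072*u
rel=Rb(be,0).T@(G-c)          # tool TCP in board frame
ry=-3.7; O=np.array([.5455,-.2025,0])
def tcp(bc,yaw,th): B=Rb(yaw,th); return bc+B@rel, B@Rel(al)
def inrack(p): return O+Rb(ry,0)@np.array(p)
if __name__=='__main__':
    print('G',G,'u',u,'E',E,'wrist',G-.406*u)
    P=[('pre-hi',G-.1*u+[0,0,.15],Rg),('pre',G-.1*u,Rg),('G',G,Rg),('lift',G+[0,-.0,.12],Rg)]
    for th,bc,yaw in [(0,(.52,.09,.27),-9),(40,(.53,.05,.27),-7),(80,(.54,.0,.27),-5),(130,(.54,-.09,.26),ry)]: P.append((f'th{th}',)+tcp(np.array(bc),yaw,th))
    for s in (.08,.02,0): P.append((f'place+{s}',)+tcp(inrack([0,-.0064+s*.643-.003,.0963+s*.766+.004]),ry,130))
    j0=[-.75,.9,2.1,1.3,1.5,0.]
    for n,p,Rt in P:
        j0,cst=ik(p,Rt,[j0]); print(n,p,j0,'%.0e'%cst,'wr',p-.406*Rt[:,2])
    show(); to([.5,.1,.30],frame([u[0],u[1],-1],np.cross([u[0],u[1],-1],[u[1],-u[0],0])))
E
python3 plan2.py
```

```text
G [0.54  0.137 0.126] u [0.469 0.883 0.   ] E [0.507 0.073 0.126] wrist [ 0.35  -0.222  0.126]
pre-hi [0.493 0.048 0.276] [-0.894  0.655  2.141  1.187  1.705  0.319] 3e-18 wr [ 0.303 -0.31   0.276]
pre [0.493 0.048 0.126] [-0.894  1.     2.148  1.165  1.569 -0.005] 1e-26 wr [ 0.303 -0.31   0.126]
G [0.54  0.137 0.126] [-0.666  1.013  2.192  1.393  1.56  -0.062] 3e-17 wr [ 0.35  -0.222  0.126]
lift [0.54  0.137 0.246] [-0.666  0.724  2.197  1.397  1.609  0.217] 1e-30 wr [ 0.35  -0.222  0.246]
th0 [0.522 0.083 0.27 ] [-0.791  0.668  2.148  1.284  1.666  0.311] 1e-26 wr [ 0.332 -0.276  0.27 ]
th40 [0.533 0.044 0.274] [-0.661  0.197  1.904  0.944  1.341  0.809] 1e-28 wr [ 0.366 -0.231  0.521]
th80 [ 0.543 -0.001  0.277] [-0.241  0.028  1.727  0.241  1.09   1.367] 4e-24 wr [ 0.406 -0.056  0.655]
th130 [ 0.544 -0.086  0.265] [ 0.284  0.188  1.798 -0.831  1.179  2.141] 3e-28 wr [0.428 0.169 0.559]
place+0.08 [ 0.552 -0.156  0.167] [ 0.127  0.302  1.955 -0.991  0.906  2.293] 3e-22 wr [0.436 0.098 0.461]
place+0.02 [ 0.549 -0.195  0.121] [ 0.041  0.369  2.026 -1.131  0.784  2.413] 7e-28 wr [0.433 0.06  0.415]
place+0 [ 0.549 -0.208  0.106] [ 0.011  0.396  2.047 -1.189  0.747  2.464] 2e-30 wr [0.433 0.047 0.4  ]
t 17.97 p [0.541 0.23  0.09 ] z [ 0.011 -0.006 -1.   ] y [ 0.991 -0.136  0.011] j [ 0.336  0.418  1.628 -0.01   1.088  0.477] F [ 0.1 -1.   0.3] w 0.0
dp [-0.135 -0.02  -0.21 ] dr [0.535 0.743 1.815] rows>= 17.0
```

Call:
{"method": "play_rows", "body": {"plan": [{"dp": [0,0,-0.03],"dr": [0,0,0],"hand": 0.03},{"dp": [0,0,-0.07],"dr": [0,0,0],"hand": 0.06},{"dp": [-0.02,0,-0.11],"dr": [0.04,0.05,0.12],"hand": 0.084},{"dp": [-0.04,0,-0.15],"dr": [0.07,0.1,0.24],"hand": 0.084},{"dp": [-0.06,-0.01,-0.19],"dr": [0.11,0.15,0.36],"hand": 0.084},{"dp": [-0.135,-0.02,-0.21],"dr": [0.535,0.743,1.815],"hand": 0.084},{"dp": [-0.135,-0.02,-0.21],"dr": [0.535,0.743,1.815],"hand": 0.084},{"dp": [-0.135,-0.02,-0.21],"dr": [0.535,0.743,1.815],"hand": 0.084}]}}

```text
time: 18.63
tool_pos: [0.501, 0.0947, 0.3036]
eef_rot: [-0.155, 0.918, 0.363, 0.043]
wrist_force: [0.8, -0.2, -0.4]
grip_width: 0.084
```

```bash
cat > go.py <<'E'
from plan2 import *
show(); board(read_camera('scene'),'scene') if 0 else None
t45=np.array([u[0],u[1],-1]); to([.5,.08,.30],frame(t45,np.cross(t45,[u[1],-u[0],0])))
print('prehi');to(G-.1*u+[0,0,.15],Rg); print('pre'); to(G-.1*u,Rg); print('G'); to(G,Rg)
E
python3 go.py
```

```text
t 18.63 p [0.501 0.095 0.304] z [-0.033  0.316 -0.948] y [ 0.68  -0.688 -0.253] j [-0.147  0.166  1.483  0.313  1.576  0.658] F [ 0.8 -0.2 -0.4] w 0.084
dp [-0.011  0.01  -0.001] dr [0.34  0.462 1.141] rows>= 11.0
prehi
dp [-0.041  0.034  0.012] dr [1.018 0.904 0.919] rows>= 14.0
pre
dp [-0.07   0.072  0.154] dr [1.018 0.904 0.919] rows>= 14.0
G
dp [0.022 0.043 0.18 ] dr [1.018 0.904 0.919] rows>= 14.0
```

Call:
{"method": "play_rows", "body": {"plan": [{"dp": [-0.04,0.034,0.012],"dr": [1.018,0.904,0.919],"hand": 0.084},{"dp": [-0.04,0.034,0.012],"dr": [1.018,0.904,0.919],"hand": 0.084},{"dp": [-0.04,0.034,0.012],"dr": [1.018,0.904,0.919],"hand": 0.084},{"dp": [-0.04,0.034,0.012],"dr": [1.018,0.904,0.919],"hand": 0.084},{"dp": [-0.04,0.034,0.012],"dr": [1.018,0.904,0.919],"hand": 0.084},{"dp": [-0.04,0.034,0.012],"dr": [1.018,0.904,0.919],"hand": 0.084},{"dp": [-0.04,0.034,0.012],"dr": [1.018,0.904,0.919],"hand": 0.084},{"dp": [-0.04,0.034,0.012],"dr": [1.018,0.904,0.919],"hand": 0.084}]}}

```text
time: 19.3
tool_pos: [0.4948, 0.0524, 0.2722]
eef_rot: [-0.519, 0.844, 0.045, 0.128]
wrist_force: [0.8, 0.2, -0.3]
grip_width: 0.0842
```

```bash
python3 go.py
```

```text
t 19.3 p [0.495 0.052 0.272] z [ 0.169  0.887 -0.43 ] y [ 0.209 -0.458 -0.864] j [-0.706  0.41   1.809  0.908  1.668  0.475] F [ 0.8  0.2 -0.3] w 0.0842
dp [ 0.011 -0.036  0.013] dr [-0.374  0.196  0.465] rows>= 6.0
prehi
dp [-0.    -0.002 -0.005] dr [0.395 0.359 0.354] rows>= 6.0
pre
dp [-0.04   0.128  0.059] dr [0.395 0.359 0.354] rows>= 6.0
G
dp [0.001 0.097 0.145] dr [0.395 0.359 0.354] rows>= 6.0
```

Call:
{"method": "play_rows", "body": {"plan": [{"dp": [0,0,-0.005],"dr": [0.395,0.359,0.354],"hand": 0.084},{"dp": [0,0,-0.005],"dr": [0.395,0.359,0.354],"hand": 0.084},{"dp": [0,0,-0.005],"dr": [0.395,0.359,0.354],"hand": 0.084},{"dp": [0,0,-0.005],"dr": [0.395,0.359,0.354],"hand": 0.084},{"dp": [0,0,-0.005],"dr": [0.395,0.359,0.354],"hand": 0.084},{"dp": [0,0,-0.005],"dr": [0.395,0.359,0.354],"hand": 0.084},{"dp": [0,0,-0.005],"dr": [0.395,0.359,0.354],"hand": 0.084}]}}

```text
time: 19.88
tool_pos: [0.4924, 0.0493, 0.2733]
eef_rot: [-0.686, 0.687, -0.171, 0.168]
wrist_force: [0.4, 1.3, -0.0]
grip_width: 0.0839
```

```bash
python3 go.py
```

```text
t 19.88 p [0.492 0.049 0.273] z [ 0.465  0.885 -0.001] y [-0.003  0.001 -1.   ] j [-0.893  0.66   2.143  1.182  1.702  0.316] F [ 0.4  1.3 -0. ] w 0.0839
dp [-0.008 -0.027  0.031] dr [-0.784  0.006 -0.001] rows>= 7.0
prehi
dp [ 0.001 -0.003 -0.   ] dr [ 0.001  0.005 -0.003] rows>= 1.0
pre
dp [ 0.002  0.147 -0.   ] dr [ 0.001  0.005 -0.003] rows>= 4.0
G
dp [0.002 0.147 0.1  ] dr [ 0.001  0.005 -0.003] rows>= 5.0
```

Call:
{"method": "play_rows", "body": {"plan": [{"dp": [0,0.03,0],"dr": [0,0,0],"hand": 0.084},{"dp": [0,0.065,0],"dr": [0,0,0],"hand": 0.084},{"dp": [0,0.1,0],"dr": [0,0,0],"hand": 0.084},{"dp": [0,0.13,0],"dr": [0,0,0],"hand": 0.084},{"dp": [0.001,0.147,0],"dr": [0,0,0],"hand": 0.084},{"dp": [0.001,0.147,0],"dr": [0,0,0],"hand": 0.084},{"dp": [0.001,0.147,0],"dr": [0,0,0],"hand": 0.084}]}}

```text
time: 20.47
tool_pos: [0.4942, 0.0487, 0.1271]
eef_rot: [-0.685, 0.688, -0.167, 0.17]
wrist_force: [-0.8, -0.7, 0.0]
grip_width: 0.0841
```

```bash
python3 go.py; python3 -c "
from bd import *
w=read_camera('wrist');s=read_camera('scene');d=read_camera('side')
a=np.vstack([cv2.resize(s[130:340,230:510],(400,300)),cv2.resize(d[150:330,130:370],(400,300))])
cv2.imwrite('pics/g1.png',np.hstack([a,np.vstack([cv2.resize(w,(400,300)),np.zeros((300,400,3),np.uint8)])]))"
```

```text
t 20.47 p [0.494 0.049 0.127] z [ 0.463  0.886 -0.003] y [ 0.002 -0.004 -1.   ] j [-0.89   0.993  2.144  1.162  1.57   0.001] F [-0.8 -0.7  0. ] w 0.0841
dp [-0.009 -0.173  0.03 ] dr [-0.783  0.005  0.007] rows>= 7.0
prehi
dp [ 0.    -0.149 -0.001] dr [0.003 0.007 0.004] rows>= 4.0
pre
dp [-0.001  0.001 -0.001] dr [0.003 0.007 0.004] rows>= 1.0
G
dp [0.    0.001 0.099] dr [0.003 0.007 0.004] rows>= 3.0
```

View pics/g1.png

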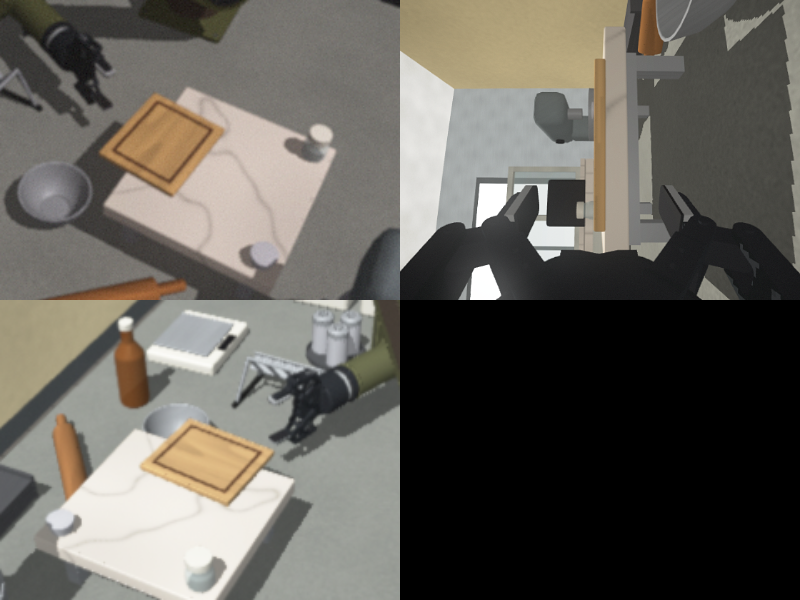

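The board juts out level between the open fingers: its edge sits at wrist column ~280, which is centred. I'll remeasure the board pose unobstructed, then advance.

```bash
python3 -c "
from bd import *
board(read_camera('scene'),'scene',prior=(.54,.14));board(read_camera('side'),'side',prior=(.54,.14))"
```

```text
scene rect centre [539.9 142.8] size [151.9 185.1] ang 81.9
side rect centre [531.7 143.3] size [153.6 180.4] ang 81.6
```

Call:
{"method": "play_rows", "body": {"plan": [{"dp": [0,0,0.02],"dr": [0,0,0],"hand": 0.084},{"dp": [0,0,0.045],"dr": [0,0,0],"hand": 0.084},{"dp": [0,0,0.07],"dr": [0,0,0],"hand": 0.084},{"dp": [0,0,0.09],"dr": [0,0,0],"hand": 0.084},{"dp": [0,0,0.098],"dr": [0,0,0],"hand": 0.084},{"dp": [0,0,0.098],"dr": [0,0,0],"hand": 0.084},{"dp": [0,0,0.098],"dr": [0,0,0],"hand": 0.084}]}}

```text
time: 21.3
tool_pos: [0.5385, 0.1365, 0.1278]
eef_rot: [-0.686, 0.688, -0.168, 0.169]
wrist_force: [0.0, 0.9, 0.2]
grip_width: 0.0838
```

```bash
python3 go.py
```

```text
t 21.3 p [0.538 0.137 0.128] z [ 0.463  0.886 -0.002] y [ 0.001 -0.003 -1.   ] j [-0.669  1.006  2.193  1.384  1.558 -0.058] F [0.  0.9 0.2] w 0.0838
dp [-0.008 -0.172 -0.068] dr [-0.783  0.006  0.004] rows>= 7.0
prehi
dp [ 0.001 -0.148 -0.099] dr [0.002 0.007 0.002] rows>= 5.0
pre
dp [ 0.001  0.002 -0.099] dr [0.002 0.007 0.002] rows>= 3.0
G
dp [0.002 0.002 0.001] dr [0.002 0.007 0.002] rows>= 1.0
```

Call:
{"method": "play_rows", "body": {"plan": [{"dp": [0,0.001,0],"dr": [0,0,0],"hand": 0.05},{"dp": [0,0.001,0],"dr": [0,0,0],"hand": 0.03},{"dp": [0,0.001,0],"dr": [0,0,0],"hand": 0.015},{"dp": [0,0.001,0],"dr": [0,0,0],"hand": 0.008},{"dp": [0,0.001,0],"dr": [0,0,0],"hand": 0.005},{"dp": [0,0.001,0],"dr": [0,0,0],"hand": 0.005},{"dp": [0,0.001,0],"dr": [0,0,0],"hand": 0.005},{"dp": [0,0.001,0],"dr": [0,0,0],"hand": 0.005}], "squeeze": 90}}

```text
time: 21.97
tool_pos: [0.5389, 0.136, 0.1261]
eef_rot: [-0.686, 0.687, -0.169, 0.169]
wrist_force: [0.6, -1.5, -0.9]
grip_width: 0.0111
```

```bash
python3 -c "
from bd import *
show();board(read_camera('scene'),'scene',prior=(.54,.14))"
```

```text
t 21.97 p [0.5389 0.136  0.1261] z [ 0.465  0.885 -0.002] y [-0.    -0.002 -1.   ] j [-0.67   1.01   2.192  1.385  1.558 -0.06 ] F [ 0.6 -1.5 -0.9] w 0.0111
scene rect centre [539.4 142.6] size [153.2 185.4] ang 82.2
```

Gripped at 11.1 mm on the 12 mm board. Lifting.

Call:
{"method": "play_rows", "body": {"plan": [{"dp": [0,-0.01,0],"dr": [0,0,0],"hand": 0.005},{"dp": [0,-0.025,0],"dr": [0,0,0],"hand": 0.005},{"dp": [0,-0.045,0],"dr": [0,0,0],"hand": 0.005},{"dp": [0,-0.07,0],"dr": [0,0,0],"hand": 0.005},{"dp": [0,-0.095,0],"dr": [0,0,0],"hand": 0.005},{"dp": [0,-0.115,0],"dr": [0,0,0],"hand": 0.005},{"dp": [0,-0.13,0],"dr": [0,0,0],"hand": 0.005},{"dp": [0,-0.13,0],"dr": [0,0,0],"hand": 0.005}]}}

```text
time: 22.68
tool_pos: [0.5378, 0.1374, 0.259]
eef_rot: [-0.686, 0.688, -0.167, 0.17]
wrist_force: [0.3, 0.5, -2.2]
grip_width: 0.0109
```

```bash
cat > go2.py <<'E'
from plan2 import *
show()
for th,bc,yaw in [(40,(.53,.06,.30),-7),(80,(.54,.0,.30),-5),(130,(.54,-.09,.28),ry)]:
    p,Rt=tcp(np.array(bc),yaw,th); print(th,p.round(3)); to(p,Rt)
for s in (.06,.02,.006,0):
    p,Rt=tcp(inrack([0,-.0064+s*.643-.003,.0963+s*.766+.004]),ry,130); print('place',s,p.round(3)); to(p,Rt)
E
python3 go2.py; python3 -c "
from bd import *
board(read_camera('scene'),'scene',prior=(.54,.14),z=.262)"
```

```text
t 22.68 p [0.538 0.137 0.259] z [ 0.463  0.886 -0.002] y [ 0.003 -0.004 -1.   ] j [-0.668  0.691  2.194  1.39   1.616  0.248] F [ 0.3  0.5 -2.2] w 0.0109
40 [0.533 0.054 0.304]
dp [ 0.034 -0.045 -0.076] dr [-0.655 -0.028 -0.232] rows>= 6.0
80 [ 0.543 -0.001  0.307]
dp [ 0.07  -0.047 -0.121] dr [-1.303 -0.055 -0.492] rows>= 12.0
130 [ 0.544 -0.086  0.285]
dp [ 0.109 -0.025 -0.195] dr [-2.109 -0.049 -0.827] rows>= 19.0
place 0.06 [ 0.551 -0.169  0.152]
dp [ 0.153  0.109 -0.265] dr [-2.109 -0.049 -0.827] rows>= 19.0
place 0.02 [ 0.549 -0.195  0.121]
dp [ 0.164  0.14  -0.289] dr [-2.109 -0.049 -0.827] rows>= 19.0
place 0.006 [ 0.549 -0.204  0.11 ]
dp [ 0.167  0.15  -0.297] dr [-2.109 -0.049 -0.827] rows>= 19.0
place 0 [ 0.549 -0.208  0.106]
dp [ 0.169  0.155 -0.3  ] dr [-2.109 -0.049 -0.827] rows>= 19.0
scene rect centre [535.6 144.8] size [152.8 187.4] ang 81.7
```

Call:
{"method": "play_rows", "body": {"plan": [{"dp": [0.003,-0.004,-0.007],"dr": [-0.06,-0.003,-0.02],"hand": 0.005},{"dp": [0.008,-0.011,-0.018],"dr": [-0.15,-0.006,-0.05],"hand": 0.005},{"dp": [0.013,-0.017,-0.029],"dr": [-0.25,-0.01,-0.09],"hand": 0.005},{"dp": [0.018,-0.024,-0.041],"dr": [-0.35,-0.015,-0.124],"hand": 0.005},{"dp": [0.023,-0.031,-0.052],"dr": [-0.45,-0.02,-0.16],"hand": 0.005},{"dp": [0.028,-0.038,-0.063],"dr": [-0.55,-0.024,-0.195],"hand": 0.005},{"dp": [0.034,-0.045,-0.076],"dr": [-0.655,-0.028,-0.232],"hand": 0.005}]}}

```text
time: 23.32
tool_pos: [0.5325, 0.0525, 0.3003]
eef_rot: [-0.405, 0.889, -0.126, 0.172]
wrist_force: [0.5, 1.5, -3.4]
grip_width: 0.0107
```

```bash
python3 go2.py
```

```text
t 23.32 p [0.532 0.052 0.3  ] z [ 0.408  0.676 -0.613] y [-0.085 -0.641 -0.763] j [-0.643  0.156  1.871  0.931  1.37   0.885] F [ 0.5  1.5 -3.4] w 0.0107
40 [0.533 0.054 0.304]
dp [ 0.    -0.004 -0.001] dr [ 0.006  0.003 -0.004] rows>= 1.0
80 [ 0.543 -0.001  0.307]
dp [ 0.031  0.029 -0.036] dr [-0.644 -0.013 -0.26 ] rows>= 6.0
130 [ 0.544 -0.086  0.285]
dp [ 0.057  0.099 -0.08 ] dr [-1.459  0.002 -0.573] rows>= 13.0
place 0.06 [ 0.551 -0.169  0.152]
dp [ 0.067  0.254 -0.051] dr [-1.459  0.002 -0.573] rows>= 13.0
place 0.02 [ 0.549 -0.195  0.121]
dp [ 0.069  0.294 -0.05 ] dr [-1.459  0.002 -0.573] rows>= 13.0
place 0.006 [ 0.549 -0.204  0.11 ]
dp [ 0.069  0.308 -0.05 ] dr [-1.459  0.002 -0.573] rows>= 13.0
place 0 [ 0.549 -0.208  0.106]
dp [ 0.07   0.314 -0.05 ] dr [-1.459  0.002 -0.573] rows>= 13.0
```

Call:
{"method": "play_rows", "body": {"plan": [{"dp": [0.005,0.005,-0.006],"dr": [-0.1,-0.002,-0.04],"hand": 0.005},{"dp": [0.01,0.01,-0.012],"dr": [-0.2,-0.004,-0.08],"hand": 0.005},{"dp": [0.015,0.014,-0.017],"dr": [-0.3,-0.006,-0.12],"hand": 0.005},{"dp": [0.019,0.018,-0.022],"dr": [-0.4,-0.008,-0.16],"hand": 0.005},{"dp": [0.024,0.022,-0.028],"dr": [-0.5,-0.01,-0.2],"hand": 0.005},{"dp": [0.029,0.027,-0.033],"dr": [-0.6,-0.012,-0.24],"hand": 0.005},{"dp": [0.031,0.029,-0.036],"dr": [-0.644,-0.013,-0.26],"hand": 0.005}]}}

```text
time: 23.9
tool_pos: [0.544, -0.0001, 0.3067]
eef_rot: [-0.079, 0.981, -0.055, 0.169]
wrist_force: [-0.3, 0.6, -2.9]
grip_width: 0.0113
```

```bash
python3 go2.py
```

```text
t 23.9 p [ 0.544 -0.     0.307] z [ 0.339  0.137 -0.931] y [-0.082 -0.981 -0.174] j [-0.239  0.009  1.672  0.235  1.162  1.383] F [-0.3  0.6 -2.9] w 0.0113
40 [0.533 0.054 0.304]
dp [-0.019 -0.052  0.006] dr [0.648 0.019 0.26 ] rows>= 6.0
80 [ 0.543 -0.001  0.307]
dp [-0.001  0.001 -0.001] dr [-0.002 -0.001  0.004] rows>= 1.0
130 [ 0.544 -0.086  0.285]
dp [0.004 0.088 0.008] dr [-0.819  0.004 -0.302] rows>= 7.0
place 0.06 [ 0.551 -0.169  0.152]
dp [-0.02   0.192  0.124] dr [-0.819  0.004 -0.302] rows>= 7.0
place 0.02 [ 0.549 -0.195  0.121]
dp [-0.028  0.223  0.148] dr [-0.819  0.004 -0.302] rows>= 7.0
place 0.006 [ 0.549 -0.204  0.11 ]
dp [-0.031  0.234  0.157] dr [-0.819  0.004 -0.302] rows>= 7.0
place 0 [ 0.549 -0.208  0.106]
dp [-0.032  0.238  0.16 ] dr [-0.819  0.004 -0.302] rows>= 7.0
```

Call:
{"method": "play_rows", "body": {"plan": [{"dp": [0.001,0.012,0.001],"dr": [-0.11,0,-0.04],"hand": 0.005},{"dp": [0.001,0.024,0.002],"dr": [-0.22,0.001,-0.08],"hand": 0.005},{"dp": [0.002,0.036,0.003],"dr": [-0.33,0.002,-0.12],"hand": 0.005},{"dp": [0.002,0.048,0.004],"dr": [-0.44,0.002,-0.16],"hand": 0.005},{"dp": [0.003,0.06,0.005],"dr": [-0.55,0.003,-0.2],"hand": 0.005},{"dp": [0.003,0.072,0.006],"dr": [-0.66,0.003,-0.245],"hand": 0.005},{"dp": [0.004,0.084,0.008],"dr": [-0.77,0.004,-0.284],"hand": 0.005},{"dp": [0.004,0.088,0.008],"dr": [-0.819,0.004,-0.302],"hand": 0.005}]}}

```text
time: 24.57
tool_pos: [0.5415, -0.0858, 0.2812]
eef_rot: [0.343, 0.928, 0.027, 0.141]
wrist_force: [-0.3, 0.6, -4.3]
grip_width: 0.0109
```

```bash
python3 go2.py
python3 - <<'E'
from bd import *
s=read_camera('scene');d=read_camera('side');w=read_camera('wrist')
a=cv2.resize(s[60:270,120:400],(400,300));b=cv2.resize(d[60:270,200:480],(400,300))
cv2.imwrite('pics/f1.png',np.vstack([np.hstack([a,b]),np.hstack([cv2.resize(w,(400,300)),np.zeros((300,400,3),np.uint8)])]))
E
```

```text
t 24.57 p [ 0.541 -0.086  0.281] z [ 0.28  -0.628 -0.726] y [-0.046 -0.764  0.644] j [ 0.285  0.171  1.773 -0.815  1.213  2.103] F [-0.3  0.6 -4.3] w 0.0109
40 [0.533 0.054 0.304]
dp [ 0.018 -0.092 -0.107] dr [1.466 0.013 0.57 ] rows>= 13.0
80 [ 0.543 -0.001  0.307]
dp [ 0.02  -0.048 -0.071] dr [0.819 0.001 0.307] rows>= 7.0
130 [ 0.544 -0.086  0.285]
dp [ 0.003  0.003 -0.002] dr [0.    0.006 0.004] rows>= 1.0
place 0.06 [ 0.551 -0.169  0.152]
dp [-0.035 -0.02   0.149] dr [0.    0.006 0.004] rows>= 4.0
place 0.02 [ 0.549 -0.195  0.121]
dp [-0.047 -0.02   0.187] dr [0.    0.006 0.004] rows>= 5.0
place 0.006 [ 0.549 -0.204  0.11 ]
dp [-0.052 -0.02   0.2  ] dr [0.    0.006 0.004] rows>= 5.0
place 0 [ 0.549 -0.208  0.106]
dp [-0.054 -0.02   0.206] dr [0.    0.006 0.004] rows>= 6.0
```

View pics/f1.png

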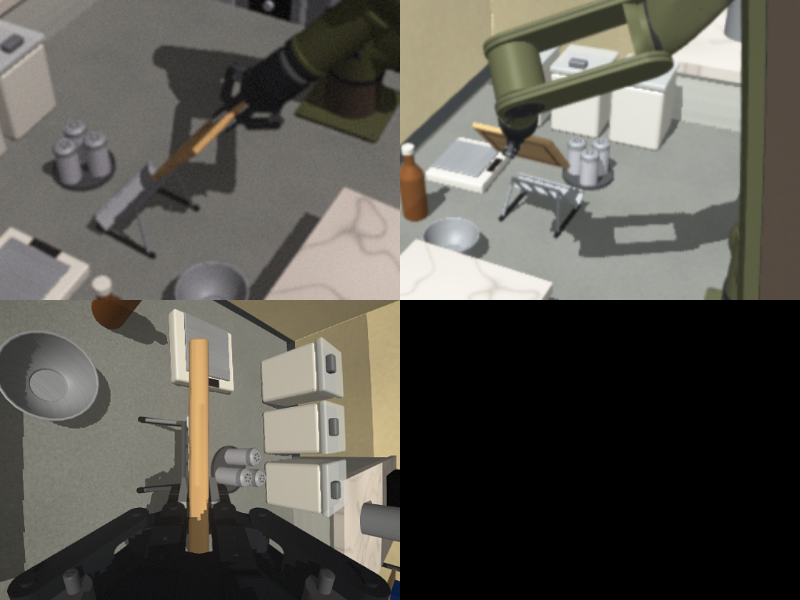

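The board is held square and turned over, with the groove visible on the underside in the side view. The shakers stand in the tray at side-crop (590,160). I'll cross-check the rack with the side camera: top bar ends at about (280,184) and (327,194).

Run:
```python
from plan2 import *
r=onz('side',[(280.5,183.5),(326.7,194)],.108);print('side top',r,r.mean(0),np.linalg.norm(r[0]-r[1]))
# find bar edges automatically: brightness profile along a column in the side image
d=cv2.cvtColor(read_camera('side'),cv2.COLOR_BGR2GRAY).astype(int)
for off in (-.03,0,.03):
    P=[inrack([off,.011+k,.108]) for k in np.arange(-.03,.0301,.005)]
    q=proj('side',P); print([int(cv2.getRectSubPix(d.astype(np.uint8),(1,1),tuple(map(float,x)))[0,0]) for x in q])
s=cv2.cvtColor(cv2.imread('pics/scene0.png'),cv2.COLOR_BGR2GRAY)
for off in (-.03,0,.03):
    P=[inrack([off,.011+k,.108]) for k in np.arange(-.03,.0301,.005)]
    q=proj('scene',P); print([int(cv2.getRectSubPix(s,(1,1),tuple(map(float,x)))[0,0]) for x in q])
```

```text
side top [[ 0.603 -0.208  0.108]
 [ 0.435 -0.209  0.108]] [ 0.519 -0.208  0.108] 0.16882780037480716
[181, 160, 188, 196, 165, 117, 100, 111, 161, 200, 148, 107, 91]
[182, 182, 197, 196, 160, 123, 133, 126, 108, 129, 145, 124, 94]
[181, 181, 195, 197, 156, 126, 143, 181, 165, 121, 141, 175, 169]
[136, 133, 128, 115, 90, 81, 118, 110, 100, 105, 105, 99, 93]
[134, 135, 133, 110, 67, 83, 118, 93, 51, 52, 51, 55, 54]
[136, 136, 132, 102, 69, 81, 119, 106, 101, 107, 107, 107, 107]
```

The scene profile puts the top bar right at the modelled place. Going in along the slope.

```bash
sed -i 's/-.0064+s\*.643-.003,.0963+s\*.766+.004/-.0064+s*.643-.0045,.0963+s*.766+.005/; s/(.06,.02,.006,0)/(.06,.02,.006,0,-.006)/; /^for th/,+1d' go2.py && python3 go2.py
```

```text
t 24.77 p [ 0.543 -0.086  0.283] z [ 0.283 -0.624 -0.729] y [-0.05  -0.768  0.638] j [ 0.28   0.167  1.768 -0.809  1.211  2.098] F [ 0.3  0.6 -2.7] w 0.0113
place 0.06 [ 0.551 -0.171  0.153]
dp [-0.037 -0.019  0.151] dr [-0.006  0.004 -0.002] rows>= 4.0
place 0.02 [ 0.549 -0.196  0.122]
dp [-0.05  -0.019  0.188] dr [-0.006  0.004 -0.002] rows>= 5.0
place 0.006 [ 0.549 -0.205  0.111]
dp [-0.054 -0.018  0.202] dr [-0.006  0.004 -0.002] rows>= 6.0
place 0 [ 0.549 -0.209  0.107]
dp [-0.056 -0.018  0.207] dr [-0.006  0.004 -0.002] rows>= 6.0
place -0.006 [ 0.548 -0.213  0.102]
dp [-0.058 -0.018  0.213] dr [-0.006  0.004 -0.002] rows>= 6.0
```

Call:
{"method": "play_rows", "body": {"plan": [{"dp": [-0.006,-0.003,0.025],"dr": [0,0,0],"hand": 0.005},{"dp": [-0.013,-0.007,0.055],"dr": [0,0,0],"hand": 0.005},{"dp": [-0.021,-0.011,0.085],"dr": [0,0,0],"hand": 0.005},{"dp": [-0.028,-0.015,0.115],"dr": [0,0,0],"hand": 0.005},{"dp": [-0.034,-0.018,0.14],"dr": [0,0,0],"hand": 0.005},{"dp": [-0.037,-0.019,0.151],"dr": [0,0,0],"hand": 0.005},{"dp": [-0.037,-0.019,0.151],"dr": [0,0,0],"hand": 0.005}]}}

```text
time: 25.35
tool_pos: [0.5505, -0.1736, 0.1526]
eef_rot: [0.34, 0.929, 0.023, 0.142]
wrist_force: [-1.2, -0.5, -2.1]
grip_width: 0.0108
```

```bash
python3 go2.py
python3 - <<'E'
from plan2 import *
# predicted board corners vs image
T=tool(); B=T[:3,:3]@Rel(al).T; c0=T[:3,3]-B@rel
K=np.array([[sx*.09,sy*.075,sz*.006] for sz in(-1,1) for sx in (-1,1) for sy in (-1,1)])@B.T+c0
s=read_camera('scene');d=read_camera('side')
for n,im in(('scene',s),('side',d)):
    q=proj(n,K)
    for a,b in ((0,1),(1,3),(3,2),(2,0),(4,5),(5,7),(7,6),(6,4)): cv2.line(im,tuple(q[a].astype(int)),tuple(q[b].astype(int)),(0,255,0) if a<4 else (255,0,0),1)
cv2.imwrite('pics/f2.png',np.hstack([cv2.resize(s[110:250,140:327],(400,300),interpolation=cv2.INTER_CUBIC),cv2.resize(d[110:250,220:407],(400,300),interpolation=cv2.INTER_CUBIC)]))
print('board centre in rack',Rb(ry,0).T@(c0-O))
E
```

```text
t 25.35 p [ 0.55  -0.174  0.153] z [ 0.28  -0.625 -0.728] y [-0.054 -0.768  0.638] j [ 0.086  0.319  1.977 -1.022  0.861  2.314] F [-1.2 -0.5 -2.1] w 0.0108
place 0.06 [ 0.551 -0.171  0.153]
dp [ 0.001 -0.002 -0.002] dr [-0.004  0.006 -0.006] rows>= 1.0
place 0.02 [ 0.549 -0.196  0.122]
dp [-0.012 -0.002  0.036] dr [-0.004  0.006 -0.006] rows>= 1.0
place 0.006 [ 0.549 -0.205  0.111]
dp [-0.016 -0.002  0.05 ] dr [-0.004  0.006 -0.006] rows>= 2.0
place 0 [ 0.549 -0.209  0.107]
dp [-0.018 -0.002  0.055] dr [-0.004  0.006 -0.006] rows>= 2.0
place -0.006 [ 0.548 -0.213  0.102]
dp [-0.02  -0.002  0.061] dr [-0.004  0.006 -0.006] rows>= 2.0
board centre in rack [-0.     0.025  0.147]
```

View pics/f2.png

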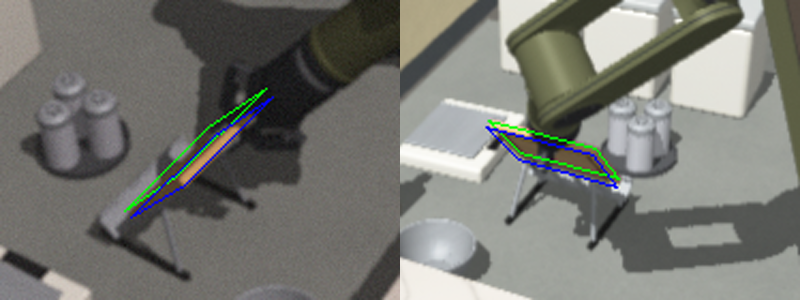

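The predicted outlines match the board in both views. Lowering along the slope into the trough.

Call:
{"method": "play_rows", "body": {"plan": [{"dp": [-0.003,-0.001,0.009],"dr": [0,0,0],"hand": 0.005},{"dp": [-0.006,-0.001,0.018],"dr": [0,0,0],"hand": 0.005},{"dp": [-0.009,-0.001,0.027],"dr": [0,0,0],"hand": 0.005},{"dp": [-0.012,-0.001,0.036],"dr": [0,0,0],"hand": 0.005},{"dp": [-0.014,-0.001,0.044],"dr": [0,0,0],"hand": 0.005},{"dp": [-0.016,-0.001,0.049],"dr": [0,0,0],"hand": 0.005},{"dp": [-0.016,-0.001,0.05],"dr": [0,0,0],"hand": 0.005},{"dp": [-0.016,-0.001,0.05],"dr": [0,0,0],"hand": 0.005}]}}

```text
time: 26.12
tool_pos: [0.5511, -0.2046, 0.1126]
eef_rot: [0.34, 0.929, 0.024, 0.144]
wrist_force: [0.8, 0.6, -3.4]
grip_width: 0.0112
```

```bash
python3 go2.py
```

```text
t 26.12 p [ 0.551 -0.205  0.113] z [ 0.284 -0.625 -0.727] y [-0.053 -0.768  0.639] j [ 0.015  0.383  2.033 -1.156  0.758  2.431] F [ 0.8  0.6 -3.4] w 0.0112
place 0.06 [ 0.551 -0.171  0.153]
dp [ 0.015 -0.001 -0.05 ] dr [-0.004  0.002 -0.005] rows>= 2.0
place 0.02 [ 0.549 -0.196  0.122]
dp [ 0.002 -0.    -0.012] dr [-0.004  0.002 -0.005] rows>= 1.0
place 0.006 [ 0.549 -0.205  0.111]
dp [-0.003 -0.     0.001] dr [-0.004  0.002 -0.005] rows>= 1.0
place 0 [ 0.549 -0.209  0.107]
dp [-0.005 -0.     0.006] dr [-0.004  0.002 -0.005] rows>= 1.0
place -0.006 [ 0.548 -0.213  0.102]
dp [-0.006 -0.     0.012] dr [-0.004  0.002 -0.005] rows>= 1.0
```

Not touching yet; easing on down.

Call:
{"method": "play_rows", "body": {"plan": [{"dp": [-0.001,0,0.003],"dr": [0,0,0],"hand": 0.005},{"dp": [-0.002,0,0.005],"dr": [0,0,0],"hand": 0.005},{"dp": [-0.002,0,0.006],"dr": [0,0,0],"hand": 0.005},{"dp": [-0.002,0,0.006],"dr": [0,0,0],"hand": 0.005}]}}

```text
time: 26.45
tool_pos: [0.5512, -0.2082, 0.1083]
eef_rot: [0.34, 0.929, 0.024, 0.145]
wrist_force: [-0.3, -0.7, -3.7]
grip_width: 0.0114
```

Call:
{"method": "play_rows", "body": {"plan": [{"dp": [-0.001,0,0.002],"dr": [0,0,0],"hand": 0.005},{"dp": [-0.002,0,0.004],"dr": [0,0,0],"hand": 0.005},{"dp": [-0.002,0,0.004],"dr": [0,0,0],"hand": 0.005}]}}

```text
time: 26.7
tool_pos: [0.5501, -0.2111, 0.1047]
eef_rot: [0.34, 0.929, 0.024, 0.145]
wrist_force: [0.3, -0.4, -3.5]
grip_width: 0.011
```

Call:
{"method": "play_rows", "body": {"plan": [{"dp": [-0.001,0,0.002],"dr": [0,0,0],"hand": 0.005},{"dp": [-0.001,0,0.003],"dr": [0,0,0],"hand": 0.005},{"dp": [-0.001,0,0.003],"dr": [0,0,0],"hand": 0.005}]}}

```text
time: 26.95
tool_pos: [0.55, -0.2122, 0.1034]
eef_rot: [0.34, 0.929, 0.024, 0.146]
wrist_force: [-6.0, 9.5, 8.4]
grip_width: 0.0112
```

The bottom edge is on the lip, with the force pointing up the slope. Now bringing the board against the rest wires.

Call:
{"method": "play_rows", "body": {"plan": [{"dp": [0,-0.002,-0.002],"dr": [0,0,0],"hand": 0.005},{"dp": [0,-0.004,-0.002],"dr": [0,0,0],"hand": 0.005},{"dp": [0,-0.006,-0.002],"dr": [0,0,0],"hand": 0.005},{"dp": [0,-0.006,-0.002],"dr": [0,0,0],"hand": 0.005}]}}

```text
time: 27.28
tool_pos: [0.5502, -0.2092, 0.1022]
eef_rot: [0.343, 0.928, 0.024, 0.145]
wrist_force: [-1.2, -3.4, 6.7]
grip_width: 0.0108
```

```bash
python3 go2.py | head -1
```

```text
t 27.28 p [ 0.55  -0.209  0.102] z [ 0.285 -0.629 -0.723] y [-0.055 -0.764  0.643] j [ 0.009  0.404  2.048 -1.201  0.744  2.482] F [-1.2 -3.4  6.7] w 0.0108
```

Contact with the rest: force is normal to it, about 10 N. Releasing gently.

Call:
{"method": "play_rows", "body": {"plan": [{"dp": [0,0.001,0],"dr": [0,0,0],"hand": 0.012},{"dp": [0,0.001,0],"dr": [0,0,0],"hand": 0.014},{"dp": [0,0.001,0],"dr": [0,0,0],"hand": 0.018},{"dp": [0,0.001,0],"dr": [0,0,0],"hand": 0.024},{"dp": [0,0.001,0],"dr": [0,0,0],"hand": 0.03},{"dp": [0,0.001,0],"dr": [0,0,0],"hand": 0.036},{"dp": [0,0.001,0],"dr": [0,0,0],"hand": 0.04},{"dp": [0,0.001,0],"dr": [0,0,0],"hand": 0.04}], "squeeze": 20}}

```text
time: 27.95
tool_pos: [0.55, -0.2078, 0.1006]
eef_rot: [0.34, 0.929, 0.024, 0.145]
wrist_force: [0.1, -0.3, 0.8]
grip_width: 0.04
```

```bash
python3 go2.py | head -1
```

```text
t 27.95 p [ 0.55  -0.208  0.101] z [ 0.285 -0.624 -0.727] y [-0.053 -0.768  0.638] j [ 0.008  0.404  2.049 -1.197  0.738  2.479] F [ 0.1 -0.3  0.8] w 0.04
```

Call:
{"method": "play_rows", "body": {"plan": [{"dp": [0,0,-0.01],"dr": [0,0,0],"hand": 0.04},{"dp": [0,0,-0.025],"dr": [0,0,0],"hand": 0.04},{"dp": [0,0,-0.045],"dr": [0,0,0],"hand": 0.04},{"dp": [0,0,-0.07],"dr": [0,0,0],"hand": 0.04},{"dp": [0,0,-0.1],"dr": [0,0,0],"hand": 0.04},{"dp": [0,0,-0.13],"dr": [0,0,0],"hand": 0.04},{"dp": [0,0,-0.16],"dr": [0,0,0],"hand": 0.04},{"dp": [0,0,-0.16],"dr": [0,0,0],"hand": 0.04}]}}

```text
time: 28.62
tool_pos: [0.5058, -0.1054, 0.2209]
eef_rot: [0.339, 0.929, 0.024, 0.148]
wrist_force: [1.2, -0.5, -0.4]
grip_width: 0.0405
```

Run:
```python
from plan2 import *
show()
# expected settled board vs image: colour mask overlap in scene, side and wrist
B=Rb(ry,130); c0=inrack([0,-.0064,.0963])
K=np.array([[sx*.09,sy*.075,sz*.006] for sz in(-1,1) for sx in (-1,1) for sy in (-1,1)])@B.T+c0
for n,T in(('scene',None),('side',None),('wrist',wristT())):
    im=read_camera(n); cv2.imwrite(f'pics/end_{n}.png',im)
    h=cv2.cvtColor(im,cv2.COLOR_BGR2HSV); m=((h[...,0]>=6)&(h[...,0]<=26)&(h[...,1]>70)&(h[...,2]>35)).astype(np.uint8)
    q=proj(n,K,T).astype(np.float32); hull=cv2.convexHull(q).astype(int); M=np.zeros_like(m); cv2.fillConvexPoly(M,hull,1)
    D=cv2.dilate(M,np.ones((25,25))); mm=m*D; ys,xs=np.nonzero(mm)
    print(n,'pred bbox',q.min(0).round(),q.max(0).round(),'mask bbox',(xs.min(),ys.min(),xs.max(),ys.max()) if len(xs) else None,'IoU %.2f'%((mm&M).sum()/max((mm|M).sum(),1)),M.sum(),mm.sum())
```

```text
t 28.62 p [ 0.506 -0.105  0.221] z [ 0.292 -0.622 -0.726] y [-0.056 -0.769  0.637] j [ 0.261  0.18   1.946 -0.886  1.063  2.252] F [ 1.2 -0.5 -0.4] w 0.0405
scene pred bbox [192. 162.] [258. 220.] mask bbox (np.int64(193), np.int64(162), np.int64(256), np.int64(217)) IoU 0.81 801 647
side pred bbox [265. 175.] [326. 204.] mask bbox (np.int64(267), np.int64(173), np.int64(326), np.int64(201)) IoU 0.41 778 379
wrist pred bbox [268.  91.] [282. 281.] mask bbox (np.int64(274), np.int64(91), np.int64(286), np.int64(279)) IoU 0.40 2470 2441
```

The board matches the predicted resting pose to 1–3 px in all three views. One stillness check, then I'll hand in.

Call:
{"method": "play_rows", "body": {"plan": [{"dp": [0,0,-0.03],"dr": [0,0,0],"hand": 0.04},{"dp": [0,0,-0.05],"dr": [0,0,0],"hand": 0.04},{"dp": [0,0,-0.05],"dr": [0,0,0],"hand": 0.04},{"dp": [0,0,-0.05],"dr": [0,0,0],"hand": 0.04},{"dp": [0,0,-0.05],"dr": [0,0,0],"hand": 0.04},{"dp": [0,0,-0.05],"dr": [0,0,0],"hand": 0.04}]}}

```text
time: 29.27
tool_pos: [0.4893, -0.0779, 0.252]
eef_rot: [0.34, 0.929, 0.024, 0.143]
wrist_force: [-0.7, -0.1, -0.9]
grip_width: 0.0401
```

Run:
```python
from h import *
from cell import workorder
show(); a=cv2.imread('pics/end_scene.png'); b=read_camera('scene')
d=cv2.absdiff(cv2.GaussianBlur(a,(5,5),0),cv2.GaussianBlur(b,(5,5),0)).max(2)
print('lip/board-lower diff',d[185:222,188:225].mean(),'tray diff',d[140:195,150:200].mean(),'bowl vs start',cv2.absdiff(b,cv2.imread('pics/scene0.png')).max(2)[245:295,240:295].mean(),'noise ref',d[350:400,100:160].mean())
print(workorder.job_done())
```

```text
t 29.27 p [ 0.4893 -0.0779  0.252 ] z [ 0.283 -0.626 -0.727] y [-0.053 -0.767  0.639] j [ 0.337  0.138  1.9   -0.833  1.179  2.221] F [-0.7 -0.1 -0.9] w 0.0401
lip/board-lower diff 1.1862673484295105 tray diff 1.196 bowl vs start 4.830909090909091 noise ref 1.1783333333333332
the job is handed in; nothing more can be done
None
```

I handed the job in at about 29 s, with the shaker in the tray's free place and the board leaning on the rack. The hand-in gives no verdict, so what follows is from my own checks.

**What I did**
- **Shaker:** I stood it in the empty place of the tray. The first try landed on the tray rim, so I lifted it, shifted it about 8 mm and set it down at floor height.
- **Board:** I pushed it about 52 mm past the worktop's −y edge and gripped the overhanging long side with the tool horizontal. I lifted it, turned it 130°, set its long side on the rack's lip, brought it against the wires and let go.

**Last checks**
- **Position:** In all three cameras the board's outline lies within about 6 pixels of the expected resting pose, most edges within 3, with the groove underneath.
- **Stillness:** The board and tray regions showed no change beyond camera noise just before hand-in. The gripper was clear and the wrist force was near zero.

**What disagreed**
- **Fingertips:** The real fingertips are about 34 mm behind the reported tool point. My first two push attempts therefore passed above the board without moving it. I found the offset by pressing gently on the board (about 22 N) and corrected for it. It also means the shaker was held by its cap.
- **Rack position:** The scene and wrist cameras differed by 5–10 mm on where the rack is. The trough was wide enough to take that.
- **Overlap scores:** Mask overlap with the expected board was high only in the scene view (0.81). It was 0.41 in the side view and 0.40 in the wrist view.
- **Bowl:** I only compared its image with the start. The difference was slightly above noise, probably because the start image was not blurred. I did not measure the jar and tin again.

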